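Slide the hanging thermometer along its bent rod to the stop

ROBOT

A 6-joint arm with a two-finger parallel gripper is mounted at the origin on the work surface. World frame = base frame: x ahead of the robot, y to its left, z up, the work surface at z = 0. Lengths are in m, angles in rad, forces in N, time in s.
With the tool pointing down it reaches from about 0.35 to 0.775 m from the base axis. Payload 5.5 kg.
Tool frame: the origin (TCP) lies between the finger pads; the fingertips stand 19 mm ahead of it and the grasp point (between the pads) is the TCP; z points along the fingers, y is the direction in which the jaws open and shut (so a half turn about z gives the same grasp; the last joint's range is limited). The gripper opens to 85 mm and grips with 20 to 120 N. Pads are 22 mm wide; open, the fingers measure 114 mm over their backs; the gripper's body (76 mm by 85 mm) begins 54 mm behind the grasp point. The pads swing forward as they close: fully open they stand 13 mm farther back than shut.
Start: joints at [1.051, 0.313, 0.046, 1.304, 0, 1.431], TCP at [0.213, 0.534, 0.25] pointing down, gripper open.
Joint ranges: [-2.76, 2.76], [-0.86, 1.69], [-1.03, 1.26], [-2.2, 2.34], [-1.47, 1.5], [-3.14, 3.14]. Speed limits (rad/s): [2.57, 2.57, 3.14, 3.14, 3.14, 3.14].

INTERFACE

Orientations are given as a unit quaternion [w, x, y, z].
In Python, from workcell import get_state, cams, workorder gives the robot as it stands.
- The arm moves only by the tool play_rows, never from a script. Its argument "series" is text: rows parted by semicolons, each of 7 numbers parted by spaces: the opening in per cent of the stroke, from 0 (shut) to 100 (fully open), then the shift along the tool's x, y, z in cm, then the turn, a rotation vector about the tool's x, y, z in degrees. A call has 1 to 12 rows; each row shifts and turns the commanded pose from where the row before left it, along the tool's axes as they then stand; what a row does not reach is not made up. A row lasts 1/8 s, in which the tool goes at most 62.5 mm and 10.7 degrees, less where a joint would pass 70% of its speed; a pose out of reach is approached as far as the arm can. A call with a gripper value outside its range is refused whole. The fingers move at their own pace and stop on an object; "newtons" is the grip in N (left out, the last holds). Time passes only in rows, so rows that do not move let the fingers close. It gives the time, the measured TCP pose, the force and the opening at its end, in the units of the state.
- get_state(): the state, without advancing time (a new reading comes with each control period).
- cams.read_camera(name): name is "scene" or "top" or "wrist"; returns the picture (420x560x3 uint8, red, green, blue); there is no depth.
- cams.get_calibration(name): a dict with "fx", "fy", "cx", "cy" (pixels), "rvec" (rotation vector, rad) and "tvec" (3), from world to camera coordinates, as OpenCV has them. Camera axes: x right, y down, z forward; pixel columns grow to the right and rows downward; lengths in m; the calibration is good to about 2 mm. A picture is of the moment at which its call begins: read the wrist's pose just before it. get_calibration takes no time and is no camera call; for the wrist camera it gives the pose at the moment of the call.
- workorder.hand_in(): hands the job in, once; it reports no verdict.
The state is a dict: "clock": time; "joint_pos": joint angles; "qvel": joint speeds; "tau": joint torques, N m; "tcp_pos": TCP position; "orientation": TCP orientation; "wrist_force": force on the tool from outside, world axes, zero at the start; "ft_torque": the same for the moment, N m; "finger_gap": finger opening in m.
Only numpy, scipy, OpenCV 4.12 (cv2) and the standard library are available. Lean on these libraries where they do the work, as an engineer would, in place of code of your own. Each camera call takes 0.05 s, during which the arm holds its last target.

TASK

Slide the hanging thermometer along its bent rod, round both bends, to the stop collar above the beaker. Press it lightly but surely against the collar for about a second so that it is fully home, then let it hang there by itself. Feel your way: do not drag, jam or ram it hard on the rod or the collar (it should never take more than about 2 kg of force), and leave the glassware as it stands.

Things in the scene. Friction and masses are not known exactly. Their poses are not given: they have to be found in the camera images.
- track: Fixed guide: 10 mm round steel rod bent into a Z, 200 mm above the bench, each end turned down (20 mm radius) into a grey foot plate. Origin on the bench under the middle of the Z, z up. Corner points of the rod's axis in its frame (x, y mm): (-70, -235), (-70, -25.5), (70, 25.5), (70, 235). First and last leg are straight, level, along y; the middle leg is bowed (see bend2).
- bend1 (a point): First bend: point at rod height where the lines of first and middle leg cross. The rod turns 70 degrees there (towards track +x), rounded to a 22 mm radius of its axis, so the curve runs from 15.4 mm before to 15.4 mm after this point. Axes as the track's.
- bend2 (a point): Second bend, 70 degrees back to track +y, same rounding. Between the two curves the middle leg (118 mm) bows off its straight line: offset 6 mm x (1 - cos(2 pi s/118)), 12 mm at its middle. Which way it bows differs each time (upward, to either side, or between) and no pose tells it: feel it by the side and lifting force, or see it.
- slider: Dark steel ring threaded on the rod: outer diameter 23 mm, 10 mm long, bore 14.6 mm (2.3 mm loose all round; hangs 2.3 mm low). Origin: centre of bore, y along the bore towards the first bend, z up. A thermometer stem hangs to 77 mm below it. 77 to 143 g; hangs upright by its weight, swings freely on the rod, friction varies. Starts on the first leg, 64 to 140 mm before bend1.
- grip (a point): Where to grip the ring: centre of the black block on top of it, 14 x 14 mm in plan (sides along and across the rod), from 10.5 to 54.5 mm above the bore's centre; this point is 38 mm above the bore's centre. Axes as the ring's.
- stop: Fixed rigid aluminium stop collar on the last leg, 26 mm diameter, 18 mm long, small thumbscrew on its +x side. Origin: centre of the end face that the ring meets; axes as the track's. The ring comes to it along +y; fully home, the ring's origin is at y -5 mm in this frame.
- beaker: Glass beaker, 72 mm diameter, 90 mm high, standing under the stop; origin at the centre of its bottom. Leave it.
- bottle: Clear bottle with a blue cap, 72 mm diameter, 150 mm high, beside the rod; origin at the centre of its bottom. Leave it.
- flask: Conical glass flask, 80 mm diameter at the foot, 120 mm high, beside the rod; origin at the centre of its bottom. Leave it.
Mind the look-alikes: they are no part of the job. What is meant by the slider is not green or orange, and is the larger of those in its own colour.

How it is judged:
By the outcome, as a careful person would: the job done as asked, in the order asked, and still so for the second after the job is handed in, with the robot touching nothing.
It also fails if it takes over 72 s, if anything falls off the work surface, if the arm or the gripper's body presses on something with over 40 N, if the wrist force passes 120 N, or if a joint passes its speed limit or range.

## Working session

There is one attempt and no reset: what is moved stays moved. The work goes in short steps, Python scripts to look and compute and a tool call to move; the robot and the scene stay as the last step left them, time stands still between calls to the robot, and variables do not carry over. Pictures are saved under pics/ and viewed, and the job is handed in when it is done.

Besides the shell and the picture viewer there is one more tool, called after "Emit:" as a command line: name --argument value ..., lists and objects as JSON in quotes. play_rows: Moves the arm, as the interface text tells. Its arguments: {"type":"object","properties":{"series":{"type":"string"},"newtons":{"type":"number"}},"required":["series"]}

```bash
ls; mkdir -p pics; python3 - <<'E'
from workcell import get_state,cams
import cv2,json
s=get_state();print(s)
for n in("scene","top","wrist"):
    c=cams.get_calibration(n);print(n,c)
    im=cams.read_camera(n);cv2.imwrite(f"pics/{n}0.png",im[:,:,::-1])
E
```

```text
pics
{'clock': 0.0, 'joint_pos': array([1.05138840e+00, 3.14015265e-01, 4.49529410e-02, 1.30362666e+00,
       1.61866573e-05, 1.43117818e+00]), 'qvel': array([ 6.69918275e-04, -1.35128651e-03, -2.03187241e-04,  1.37181022e-03,
        9.76952502e-05, -2.40482414e-03]), 'tau': array([ 6.40950439e-04, -4.80617523e+01,  2.98538697e+01,  1.90390495e-02,
       -1.39972462e-04, -1.29072262e-06]), 'tcp_pos': array([0.21293113, 0.5335836 , 0.24938976]), 'orientation': array([-3.13872866e-04,  1.88755597e-01,  9.82023640e-01, -8.92796626e-04]), 'wrist_force': array([ 0.29210569, -0.42812618, -0.61093615]), 'ft_torque': array([-0.03357841, -0.01796435,  0.01563022]), 'finger_gap': 0.08527530846758921}
scene {'fx': 409.8472902564101, 'fy': 409.8472902564101, 'cx': 274.5735794442994, 'cy': 204.8330752391592, 'rvec': array([ 0.62536266,  2.55762955, -1.24422815]), 'tvec': array([ 0.48983161, -0.03265712,  1.07009688])}
top {'fx': 439.21455831215434, 'fy': 439.21455831215434, 'cx': 286.07791139590074, 'cy': 206.4100314167334, 'rvec': array([ 2.15221683, -2.18329978,  0.09822527]), 'tvec': array([0.0164711 , 0.5742394 , 0.95453357])}
wrist {'fx': 328.7014986425802, 'fy': 328.7014986425802, 'cx': 277.94332712632166, 'cy': 206.55710640722816, 'rvec': array([-2.38228387, -1.61379936, -0.24645486]), 'tvec': array([-0.57444278, -0.03895436,  0.38034259])}
```

View pics/scene0.png

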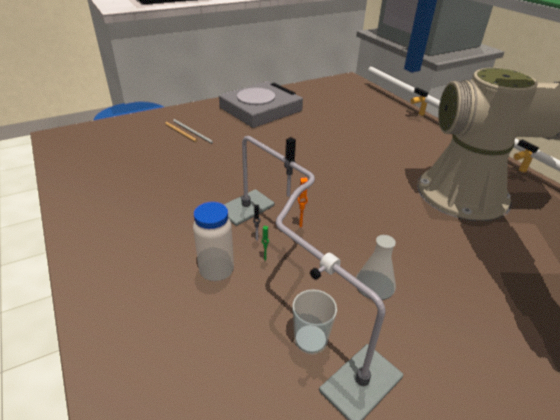

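View pics/top0.png

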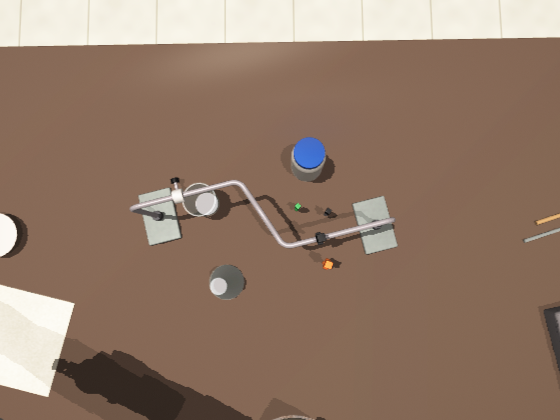

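View pics/wrist0.png

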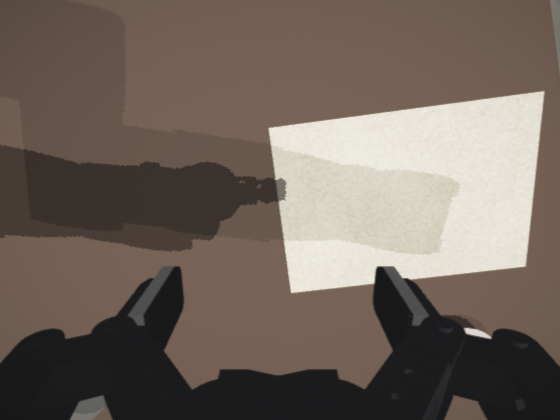

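```bash
cat > h.py <<'E'
import numpy as np,cv2
from workcell import get_state,cams
def cal(n):
    c=cams.get_calibration(n);R=cv2.Rodrigues(c["rvec"])[0];K=np.array([[c["fx"],0,c["cx"]],[0,c["fy"],c["cy"]],[0,0,1]])
    return K,R,np.array(c["tvec"]).ravel()
def ray(C,uv):
    K,R,t=C;uv=np.atleast_2d(np.array(uv,float));o=-R.T@t
    d=(R.T@np.linalg.inv(K)@np.c_[uv,np.ones(len(uv))].T).T
    return o,d/np.linalg.norm(d,axis=1)[:,None]
def plane(C,uv,z):
    o,d=ray(C,uv);return o+d*((z-o[2])/d[:,2])[:,None]
def proj(C,P):
    K,R,t=C;p=(R@np.atleast_2d(P).T).T+t;q=(K@p.T).T;return q[:,:2]/q[:,2:]
def tri(C1,u1,C2,u2):
    o1,d1=ray(C1,u1);o2,d2=ray(C2,u2);d1=d1[0];d2=d2[0]
    A=np.c_[d1,-d2];s=np.linalg.lstsq(A,o2-o1,rcond=None)[0]
    a=o1+s[0]*d1;b=o2+s[1]*d2;return (a+b)/2,np.linalg.norm(a-b)
E
python3 - <<'E'
import cv2
a=cv2.imread("pics/top0.png")[160:270,120:410];cv2.imwrite("pics/top0c.png",cv2.resize(a,None,fx=2.7,fy=2.7,interpolation=2))
a=cv2.imread("pics/scene0.png")[125:325,190:400];cv2.imwrite("pics/scene0c.png",cv2.resize(a,None,fx=3,fy=3,interpolation=2))
E
```

```text
(no output)
```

View pics/top0c.png

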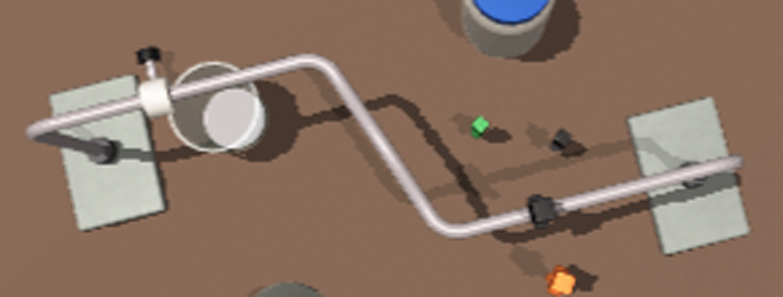

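View pics/scene0c.png

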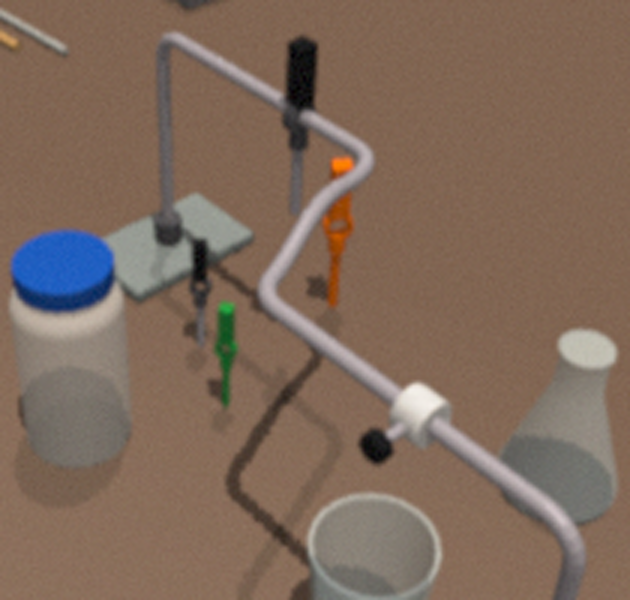

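```bash
cat > fit.py <<'E'
from h import *
from scipy.optimize import least_squares
im=cv2.imread("pics/top0.png");hsv=cv2.cvtColor(im,cv2.COLOR_BGR2HSV)
m=((hsv[...,1]<75)&(hsv[...,2]>125)).astype(np.uint8)*255
cv2.imwrite("pics/m.png",cv2.resize(m[160:270,120:410],None,fx=2.7,fy=2.7,interpolation=0))
im2=cv2.imread("pics/scene0.png");hs2=cv2.cvtColor(im2,cv2.COLOR_BGR2HSV)
m2=((hs2[...,1]<75)&(hs2[...,2]>110)).astype(np.uint8)*255
cv2.imwrite("pics/m2.png",cv2.resize(m2[125:325,190:400],None,fx=3,fy=3,interpolation=0))
E
python3 fit.py
```

```text
(no output)
```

View pics/m.png

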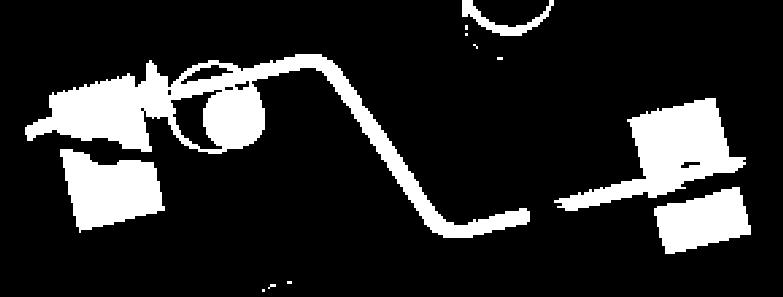

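View pics/m2.png

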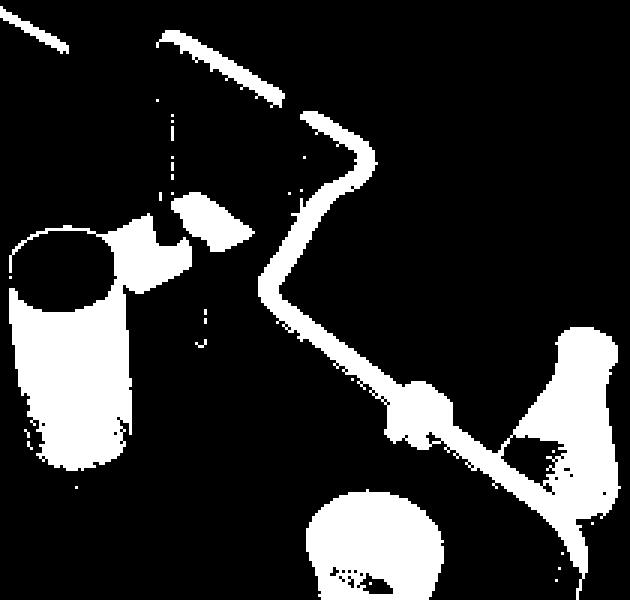

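```bash
cat >> fit.py <<'E'
T=cal("top");S=cal("scene")
def cols(m,x0,x1,f):   # f: approx row of col, window
    out=[]
    for x in range(x0,x1+1):
        yc=f(x);r=np.arange(int(yc-6),int(yc+7));v=r[m[r,x]>0]
        if len(v):out.append((x,v.mean(),len(v)))
    return np.array(out)
def rows(m,y0,y1,f,w=8):
    out=[]
    for y in range(y0,y1+1):
        c=f(y);r=np.arange(int(c-w),int(c+w+1));v=r[m[y,r]>0]
        if len(v):out.append((v.mean(),y,len(v)))
    return np.array(out)
def lin(a,b,inv=False):
    if inv:return lambda y:a[0]+(y-a[1])*(b[0]-a[0])/(b[1]-a[1])
    return lambda x:a[1]+(x-a[0])*(b[1]-a[1])/(b[0]-a[0])
ct=lambda u,v:(120+u/2.7,160+v/2.7); cs=lambda u,v:(190+u/3,125+v/3)
def do(ptsv):
    return ptsv
A=np.r_[cols(m,300,313,lin(ct(480,226),ct(528,214))),cols(m,330,354,lin(ct(560,205),ct(640,186)))]
B=np.r_[cols(m,213,228,lin(ct(200,93),ct(300,63)))]
M=rows(m,192,235,lin(ct(340,85),ct(425,205),True))
A2=np.r_[cols(m2,250,282,lin(cs(190,45),cs(280,98))),cols(m2,293,303,lin(cs(305,115),cs(345,137)))]
B2=np.r_[cols(m2,294,313,lin(cs(300,320),cs(385,392))),cols(m2,344,356,lin(cs(460,441),cs(500,468)))]
for n,q in zip("A B M A2 B2".split(),(A,B,M,A2,B2)):print(n,len(q),np.median(q[:,2]),q[:,2].min(),q[:,2].max())
def line(C,q):
    P=plane(C,q[:,:2],0.2)[:,:2]
    vx,vy,x,y=cv2.fitLine(P.astype(np.float32),cv2.DIST_HUBER,0,1e-4,1e-4).ravel()
    n=np.array([-vy,vx]);r=(P-[x,y])@n
    return np.array([vx,vy]),np.array([x,y]),r.std()
for n,C,q in(("A",T,A),("B",T,B),("A2",S,A2),("B2",S,B2)):
    d,p,s=line(C,q)
    print(n,np.degrees(np.arctan2(d[1],d[0])),p,"std mm",s*1e3)
E
python3 fit.py
```

```text
A 39 6.0 5.0 6.0
B 16 6.0 5.0 9.0
M 44 7.0 6.0 8.0
A2 44 6.0 5.0 8.0
B2 33 9.0 8.0 11.0
A -76.522194 [ 0.5061801  -0.08307793] std mm 0.4870505106653468
B -73.59117 [0.59982204 0.1269066 ] std mm 1.3920241789472343
A2 -76.566315 [ 0.51234597 -0.12008266] std mm 0.9215563245058473
B2 -76.22141 [0.58350766 0.1887229 ] std mm 0.6371738053400231
```

```bash
cat >> fit.py <<'E'
M2=cols(m2,283,296,lin(cs(275,270),cs(320,210)))
M2=rows(m2,int(125+205/3),int(125+268/3),lin(cs(277,268),cs(315,205),True))
M2b=cols(m2,300,308,lin(cs(325,192),cs(362,168)))
print("M2",len(M2),M2[:,2]);print(M2b[:,2])
B=B[B[:,2]<=6]
def lat(C,q,X):  # for each pixel, signed residuals in track coords
    return 0
yv=None
def curve(s,a,b):
    k=0.006*(1-np.cos(2*np.pi*s/0.118));return k
e=np.array([np.sin(np.radians(70)),np.cos(np.radians(70))]); nn=np.array([-e[1],e[0]])  # track frame, n = left of travel
def track(P,v):
    c,s=np.cos(v[2]),np.sin(v[2]);return np.c_[(P[:,0]-v[0])*c+(P[:,1]-v[1])*s,-(P[:,0]-v[0])*s+(P[:,1]-v[1])*c]
def res(v):
    out=[]
    for (C,q,x0,o) in((T,A,-.07,v[5:7]),(T,B,.07,v[5:7]),(S,A2,-.07,v[7:9]),(S,B2,.07,v[7:9])):
        P=plane(C,q[:,:2],0.2);P=P[:,:2]-o;out.append(track(P,v)[:,0]-x0)
    for C,q,o in((T,M,v[5:7]),(S,M2,v[7:9])):
        for _ in range(1):
            P=plane(C,q[:,:2],0.2);oo=-C[1].T@C[2];t=track(P[:,:2]-o,v);s=t@e+.059
            for k in range(4):
                off=np.where((s>-0)&(s<.118),0.006*(1-np.cos(2*np.pi*s/.118)),0)
                up=off*np.cos(v[3])
                lam=(0.2+up-oo[2])/(P[:,2]-oo[2]);Q=oo+(P-oo)*lam[:,None]
                t=track(Q[:,:2]-o,v);s=t@e+.059
            ok=(s>-.002)&(s<.12)
            out.append((t@nn-off*np.sin(v[3]))*ok)
    out.append(np.array(v[5:9])*3)
    return np.concatenate(out)
for a0 in(-1.5,-.5,.0,.5,1.5):
    r=least_squares(res,[.55,.02,np.radians(13.5),a0,0,0,0,0,0],loss="soft_l1",f_scale=.001)
    v=r.x;print(r.cost,v[:2],np.degrees(v[2]),"bow deg from up to left-of-travel",np.degrees(v[3]),"cam offs mm",v[5:]*1e3)
rr=r.fun;print("rms mm",rr.std()*1e3)
def world(x,y):
    c,s=np.cos(v[2]),np.sin(v[2]);return np.array([v[0]+c*x-s*y,v[1]+s*x+c*y])
print("bend1",world(-.07,-.0255),"bend2",world(.07,.0255))
# blobs
g=cv2.cvtColor(im,cv2.COLOR_BGR2GRAY)
dk=((hsv[...,2]<50)).astype(np.uint8)*255
n,l,st,ce=cv2.connectedComponentsWithStats(dk[160:270,120:410])
for i in range(1,n):
    if st[i,4]>15:print("top dark",st[i],ce[i]+[120,160])
dk=((hs2[...,2]<40)).astype(np.uint8)*255
n,l,st,ce=cv2.connectedComponentsWithStats(dk[125:325,190:400])
for i in range(1,n):
    if st[i,4]>15:print("scene dark",st[i]+[190,125,0,0,0],ce[i]+[190,125])
E
python3 fit.py
```

```text
A 39 6.0 5.0 6.0
B 16 6.0 5.0 9.0
M 44 7.0 6.0 8.0
A2 44 6.0 5.0 8.0
B2 33 9.0 8.0 11.0
A -76.522194 [ 0.5061801  -0.08307793] std mm 0.4870505106653468
B -73.59117 [0.59982204 0.1269066 ] std mm 1.3920241789472343
A2 -76.566315 [ 0.51234597 -0.12008266] std mm 0.9215563245058473
B2 -76.22141 [0.58350766 0.1887229 ] std mm 0.6371738053400231
M2 22 [ 9. 10.  9. 11.  8.  8.  8.  9.  8.  8.  8.  9.  9.  8.  9.  8.  9.  9.
  9.  9.  9.  9.]
[7. 7. 6. 6. 6. 6. 7. 6. 9.]
3.3435802971912426e-05 [0.18221449 1.58502012] 13.310256840795684 bow deg from up to left-of-travel -85.94849974271813 cam offs mm [ 1.08246774  0.07737082 -1.08246763 -0.07737082]
3.343580297191256e-05 [0.38543425 0.72602692] 13.310256839849155 bow deg from up to left-of-travel -28.387929377163097 cam offs mm [ 1.08246769  0.07737082 -1.08246768 -0.07737082]
3.3435802971912744e-05 [0.41413881 0.60469508] 13.31025684009056 bow deg from up to left-of-travel 0.22923224483147764 cam offs mm [ 1.08246768  0.07737082 -1.08246769 -0.07737082]
3.343580297192087e-05 [0.37183153 0.78352449] 13.310256849628287 bow deg from up to left-of-travel 28.92299591912876 cam offs mm [ 1.08246766  0.07737083 -1.0824677  -0.07737083]
3.343580297191262e-05 [0.46027159 0.40969563] 13.310256840271025 bow deg from up to left-of-travel 85.98342788006039 cam offs mm [ 1.08246769  0.07737082 -1.08246769 -0.07737082]
rms mm 0.7064648142460541
bend1 [0.39802267 0.36876494] bend2 [0.52252052 0.45062632]
top dark [196  74   8   9  19] [318.21052632 238.84210526]
scene dark [286 139   9  23 172] [290.05813953 149.56976744]
scene dark [254 206   5  13  45] [256.17777778 211.97777778]
scene dark [311 269   9  10  65] [314.89230769 273.55384615]
```

```bash
sed -i 's/out.append((t@nn-off\*np.sin(v\[3\]))\*ok)/out.append(t@nn-off*np.sin(v[3]))/; s/for a0 in(-1.5,-.5,.0,.5,1.5):/for a0 in(-1.5,-.5,.5,1.5):/' fit.py; sed -i 's/^M=rows(m,192,235/M=rows(m,197,230/' fit.py
cat >> fit.py <<'E'
# fit residuals
f=res(v);i=len(A)+len(B)+len(A2)+len(B2)
print("Mres",np.round(f[i:i+len(M)]*1e3,1));print(np.round(f[i+len(M):-4]*1e3,1))
np.save("v.npy",v)
E
python3 fit.py | sed -n '10,100p'
```

```text
M2 22 [ 9. 10.  9. 11.  8.  8.  8.  9.  8.  8.  8.  9.  9.  8.  9.  8.  9.  9.
  9.  9.  9.  9.]
[7. 7. 6. 6. 6. 6. 7. 6. 9.]
4.0288144782328546e-05 [0.54471751 0.05273871] 13.31186060982209 bow deg from up to left-of-travel -3.6510224511034868 cam offs mm [ 0.8783955   0.81742402 -0.87839524 -0.81742391]
4.0288144781892175e-05 [0.54471752 0.05273869] 13.311860770416306 bow deg from up to left-of-travel -3.6508592580080523 cam offs mm [ 0.87839617  0.81741946 -0.87839594 -0.81741936]
4.0288144781919056e-05 [0.54471752 0.05273869] 13.311860774331294 bow deg from up to left-of-travel -3.6508560977181306 cam offs mm [ 0.87839619  0.81741937 -0.87839595 -0.81741928]
4.0288144781648534e-05 [0.54471752 0.0527387 ] 13.311860718382754 bow deg from up to left-of-travel -3.6509092739962385 cam offs mm [ 0.87839597  0.81742084 -0.87839572 -0.81742076]
rms mm 0.7836842462261244
bend1 [0.48246974 0.01180627] bend2 [0.6069653  0.09367113]
top dark [196  74   8   9  19] [318.21052632 238.84210526]
scene dark [286 139   9  23 172] [290.05813953 149.56976744]
scene dark [254 206   5  13  45] [256.17777778 211.97777778]
scene dark [311 269   9  10  65] [314.89230769 273.55384615]
Mres [ 0.3  0.6  0.1 -0.3 -0.  -0.5  0.6  0.1 -0.3 -0.1  0.2  0.5  0.   0.3
 -0.2  0.1  0.4 -0.1  0.1  0.4 -0.1  0.1  0.3 -0.2  0.1  0.3 -0.2 -0.
  0.2 -0.3 -0.1  0.1 -0.4  0.6]
[-1.  -0.5 -0.2 -2.2 -0.4  0.5 -0.1  0.   0.2 -0.5  0.4  0.5 -0.1 -0.
  0.1  0.3  0.4 -0.2 -0.7  0.3 -0.2 -0.6]
```

```bash
cat > loc.py <<'E'
from h import *
v=np.load("v.npy");T=cal("top");S=cal("scene")
def toT(P):
    c,s=np.cos(v[2]),np.sin(v[2]);return ((P[0]-v[0])*c+(P[1]-v[1])*s)*1e3,(-(P[0]-v[0])*s+(P[1]-v[1])*c)*1e3
P,e=tri(T,(120+541/2.7,160+210/2.7),S,(290.2,150.5));print("block",P,e,toT(P))
print("top ray at z=.25",toT(plane(T,(120+540/2.7,160+206/2.7),.252)[0]))
# stop: collar centre
P,e=tri(T,(120+155/2.7,160+97/2.7),S,(190+421/3,125+412/3));print("stop ctr",P,e,toT(P))
for a,b in(((168,95),T),((140,101),T)):print("stop edge top",toT(plane(T,(120+a[0]/2.7,160+a[1]/2.7),.213)[0]))
E
python3 loc.py
python3 - <<'E'
import cv2
a=cv2.imread("pics/top0.png")
b=[cv2.resize(a[170:220,155:215],(390,325),interpolation=0),cv2.resize(a[215:265,290:350],(390,325),interpolation=0)]
cv2.imwrite("pics/tz.png",cv2.hconcat(b))
E
```

```text
block [ 0.49811884 -0.05290684  0.22614125] 0.0003764180500677482 (np.float64(-69.67163728945609), np.float64(-92.07757701598071))
top ray at z=.25 (np.float64(-67.1588326113977), np.float64(-90.31541885469971))
stop ctr [0.57984739 0.20767388 0.20158825] 6.449619896229963e-05 (np.float64(69.85998813519495), np.float64(142.68356333325423))
stop edge top (np.float64(66.94231223945796), np.float64(131.37325583456555))
stop edge top (np.float64(67.59730523103913), np.float64(150.6307532733068))
```

View pics/tz.png

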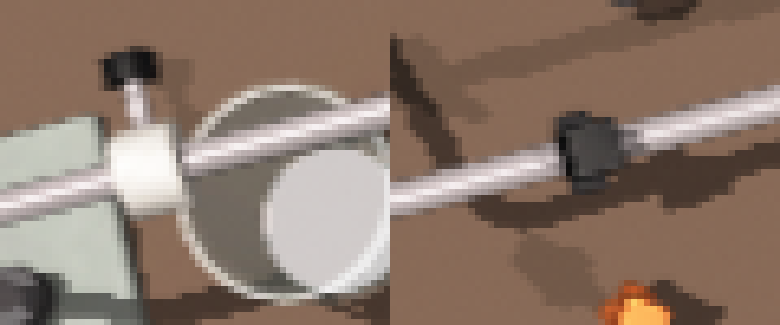

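Emit:
play_rows --series "100 -4 -3.6 -1 0 0 0;100 -4 -3.7 -1 0 0 0;100 -4 -3.6 -1 0 0 0;100 -4 -3.7 -1 0 0 0;100 -4 -3.6 -1 0 0 0;100 -4 -3.7 -1 0 0 0;100 -4 -3.6 -1 0 0 0;100 -4 -3.7 -1 0 0 0;100 -4 -3.6 -1 0 0 0;100 -4 -3.7 -1 0 0 0;100 -4 -3.6 0 0 0 0;100 -4 -3.7 0 0 0 0"

```text
clock: 1.65
tcp_pos: [0.4971, -0.0524, 0.3503]
orientation: [0.0, 0.189, 0.982, 0.0]
wrist_force: [0.8, -0.2, -0.2]
finger_gap: 0.0855
```

Emit:
play_rows --series "100 0 0 0 0 0 9;100 0 0 0 0 0 9;100 0 0 0 0 0 9;100 0 0 0 0 0 9;100 0 0 0 0 0 9.5;100 0 0 0 0 0 9.5;100 0 0 0 0 0 0"

```text
clock: 2.52
tcp_pos: [0.4965, -0.0507, 0.35]
orientation: [-0.0, 0.62, 0.784, -0.0]
wrist_force: [0.1, 0.1, -0.4]
finger_gap: 0.0855
```

```bash
cat > st.py <<'E'
from h import *
from scipy.spatial.transform import Rotation as Ro
def st(pr=True):
    s=get_state();q=s["orientation"];R=Ro.from_quat(q[[1,2,3,0]]).as_matrix()
    if pr:print("t",round(s["clock"],2),"tcp",np.round(s["tcp_pos"],4),"yhead",round(np.degrees(np.arctan2(R[1,1],R[0,1])),2),"z",np.round(R[:,2],3),"F",np.round(s["wrist_force"],2),"Ft(tool)",np.round(R.T@s["wrist_force"],2),"M",np.round(s["ft_torque"],3),"gap",round(s["finger_gap"],4),"q",np.round(s["joint_pos"],2))
    return s,R
E
python3 - <<'E'
from st import *
st()
im=cams.read_camera("wrist");cv2.imwrite("pics/w1.png",im[:,:,::-1])
E
```

```text
t 2.52 tcp [ 0.4965 -0.0507  0.35  ] yhead 13.34 z [-0.  0. -1.] F [ 0.09  0.11 -0.37] Ft(tool) [0.09 0.12 0.37] M [ 0.041 -0.028  0.011] gap 0.0855 q [-0.26  0.16  0.08  1.5   0.    1.08]
```

View pics/w1.png

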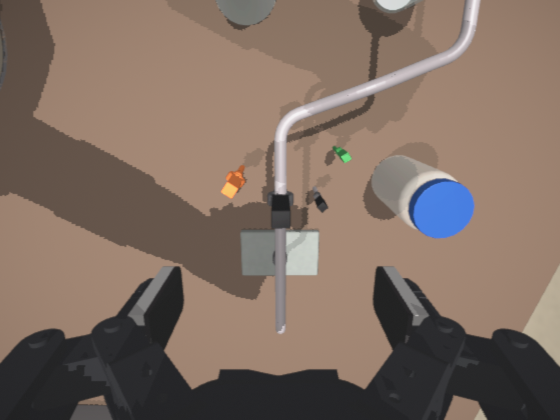

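```bash
python3 - <<'E'
from st import *
s,R=st(False)
W=cal("wrist");np.savez("W1.npz",K=W[0],R=W[1],t=W[2])
im=cv2.imread("pics/w1.png")
cv2.imwrite("pics/w1z.png",cv2.resize(im[170:270,240:320],None,fx=6,fy=6,interpolation=0))
def rod(y,x0=265,x1=300):
    h=cv2.cvtColor(im,cv2.COLOR_BGR2HSV)[y,x0:x1];k=np.where((h[:,1]<75)&(h[:,2]>110))[0];return x0+k.mean(),len(k)
for y in(150,160,170,180,185,285,295,305,315):
    u,n=rod(y);P=plane(W,(u,y),.2)[0];print(y,u,n,np.round(P,4),"rel tool xy mm",np.round(R.T@(P-s["tcp_pos"])*1e3,1))
E
```

```text
150 284.37931034482756 29 [ 0.4925 -0.0105  0.2   ] rel tool xy mm [ 39.9   5.5 150.1]
160 284.1666666666667 30 [ 0.4943 -0.0187  0.2   ] rel tool xy mm [ 31.6   5.4 150.1]
170 284.7931034482759 29 [ 0.4968 -0.0268  0.2   ] rel tool xy mm [ 23.1   5.9 150.1]
180 285.0 28 [ 0.4991 -0.0351  0.2   ] rel tool xy mm [ 14.5   6.2 150.1]
185 285.0 28 [ 0.5001 -0.0394  0.2   ] rel tool xy mm [ 10.1   6.2 150.1]
285 282.0 35 [ 0.5205 -0.1344  0.2   ] rel tool xy mm [-87.1   3.9 150.1]
295 282.0 35 [ 0.523  -0.1449  0.2   ] rel tool xy mm [-97.9   4.  150.1]
305 282.0 35 [ 0.5256 -0.1557  0.2   ] rel tool xy mm [-109.     4.   150.1]
315 282.0 35 [ 0.5283 -0.1667  0.2   ] rel tool xy mm [-120.3    4.   150. ]
```

View pics/w1z.png

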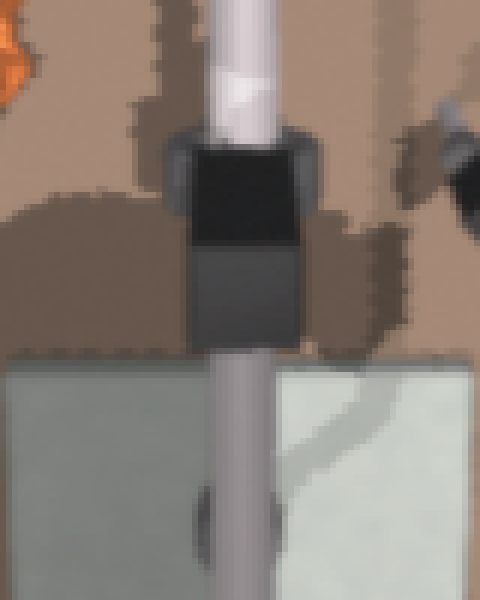

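```bash
python3 - <<'E'
from st import *
s,R=st(False);W=cal("wrist")
print("cam",-W[1].T@W[2])
for n,uv,z in(("blk",(281,219.4),.2522),("blkL",(240+191/6,219.4),.2522),("blkR",(240+302/6,219.4),.2522),("blkfar",(281,170+245/6),.2522),("blknear",(281,170+348/6),.2522),("rod",(280.8,172),.2),("rod",(280.8,265),.2)):
    P=plane(W,uv,z)[0];print(n,np.round(P,4),np.round(R.T@(P-s["tcp_pos"])*1e3,1))
v=np.load("v.npy");c,ss=np.cos(v[2]),np.sin(v[2])
for y in(-.085,-.065,-.11):print("rod fit",v[0]-.07*c-ss*y,v[1]-.07*ss+c*y)
E
```

```text
cam [0.47898832 0.0246654  0.47406674]
blk [ 0.4993 -0.0525  0.2522] [-2.4  2.4 97.9]
blkL [ 0.4929 -0.054   0.2522] [-2.4 -4.2 97.9]
blkR [ 0.5058 -0.0509  0.2522] [-2.4  9.1 97.9]
blkfar [ 0.4978 -0.0462  0.2522] [ 4.   2.4 97.9]
blknear [ 0.5009 -0.0589  0.2522] [-9.   2.4 97.9]
rod [ 0.494  -0.0292  0.2   ] [ 21.4   2.6 150.1]
rod [ 0.5144 -0.1142  0.2   ] [-66.1   2.8 150.1]
rod fit 0.496169681960974 -0.04609503905622835
rod fit 0.4915646581881475 -0.026632414463134475
rod fit 0.5019259616770072 -0.0704233197975957
```

Emit:
play_rows --series "100 -0.12 0.12 3 0 0 0;100 -0.12 0.12 3 0 0 0;100 0 0 3 0 0 0;100 0 0 2 0 0 0;100 0 0 0.2 0 0 0;100 0 0 0 0 0 0" --newtons 30

```text
clock: 3.32
tcp_pos: [0.4997, -0.0525, 0.2389]
orientation: [0.0, 0.62, 0.784, 0.0]
wrist_force: [0.1, 0.9, 0.9]
finger_gap: 0.0858
```

```bash
python3 - <<'E'
from st import *
st()
im=cams.read_camera("wrist");cv2.imwrite("pics/w2.png",im[:,:,::-1])
im=cams.read_camera("scene");cv2.imwrite("pics/s2.png",im[:,:,::-1])
E
```

```text
t 3.33 tcp [ 0.4997 -0.0525  0.2389] yhead 13.31 z [ 0.001 -0.    -1.   ] F [0.06 0.86 0.91] Ft(tool) [ 0.82  0.26 -0.91] M [ 0.01   0.02  -0.046] gap 0.0858 q [-0.26  0.18 -0.16  1.23  0.    1.07]
```

View pics/w2.png

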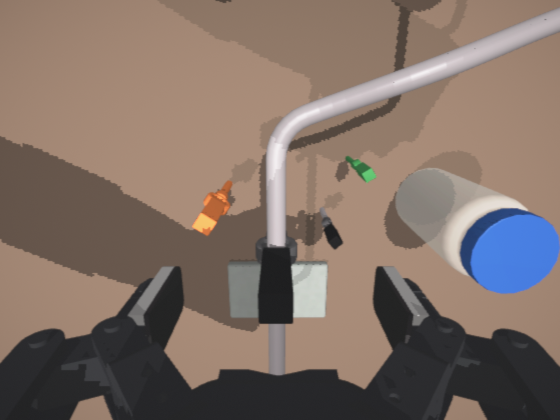

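Emit:
play_rows --series "30 0 0 0 0 0 0;30 0 0 0 0 0 0;0 0 0 0 0 0 0;0 0 0 0 0 0 0;0 0 0 0 0 0 0;0 0 0 0 0 0 0" --newtons 30

```text
clock: 4.18
tcp_pos: [0.4996, -0.0524, 0.2384]
orientation: [0.0, 0.621, 0.784, 0.0]
wrist_force: [-0.5, 0.4, 0.7]
finger_gap: 0.0137
```

```bash
python3 - <<'E'
from st import *
st()
im=cams.read_camera("wrist");cv2.imwrite("pics/w3.png",im[:,:,::-1])
E
```

```text
t 4.17 tcp [ 0.4996 -0.0524  0.2384] yhead 13.24 z [ 0.  0. -1.] F [-0.47  0.43  0.68] Ft(tool) [ 0.52 -0.36 -0.68] M [0.033 0.063 0.016] gap 0.0137 q [-0.26  0.18 -0.16  1.23  0.    1.08]
```

View pics/w3.png

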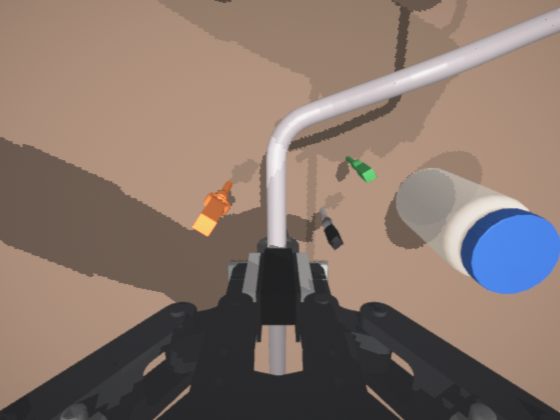

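Emit:
play_rows --series "0 0 0 -0.23 0 0 0;0 0 0 0 0 0 0;0 0 0 0 0 0 0"

```text
clock: 4.6
tcp_pos: [0.4994, -0.0525, 0.2404]
orientation: [-0.0, 0.621, 0.784, -0.0]
wrist_force: [-0.1, 0.0, -1.0]
finger_gap: 0.0137
```

```bash
python3 -c "
from st import *
st()"
```

```text
t 4.6 tcp [ 0.4994 -0.0525  0.2404] yhead 13.23 z [-0.  0. -1.] F [-0.11  0.03 -1.01] Ft(tool) [ 0.06 -0.1   1.01] M [ 0.011 -0.003 -0.015] gap 0.0137 q [-0.26  0.18 -0.16  1.24  0.    1.08]
```

Emit:
play_rows --series "0 0 0.2 0 0 0 0;0 0 0 0 0 0 0;0 0 0 0 0 0 0"

```text
clock: 4.97
tcp_pos: [0.5012, -0.052, 0.2405]
orientation: [-0.0, 0.621, 0.784, -0.0]
wrist_force: [-1.4, -0.0, -0.7]
finger_gap: 0.0137
```

```bash
python3 -c "
from st import *
st()"
```

```text
t 4.97 tcp [ 0.5012 -0.052   0.2405] yhead 13.24 z [-0.001  0.    -1.   ] F [-1.41 -0.03 -0.66] Ft(tool) [ 0.29 -1.38  0.66] M [-0.015  0.285  0.02 ] gap 0.0137 q [-0.26  0.18 -0.15  1.24 -0.    1.08]
```

Emit:
play_rows --series "0 0 0.1 0 0 0 0;0 0 0 0 0 0 0;0 0 0 0 0 0 0"

```text
clock: 5.35
tcp_pos: [0.5015, -0.0519, 0.2404]
orientation: [-0.001, 0.621, 0.784, -0.001]
wrist_force: [-4.2, -1.3, 0.9]
finger_gap: 0.0135
```

```bash
python3 -c "
from st import *
st()"
```

```text
t 5.35 tcp [ 0.5015 -0.0519  0.2404] yhead 13.22 z [-0.002 -0.    -1.   ] F [-4.2  -1.31  0.94] Ft(tool) [-0.32 -4.39 -0.93] M [-0.41   1.123 -0.019] gap 0.0135 q [-0.26  0.18 -0.15  1.24 -0.    1.08]
```

Emit:
play_rows --series "0 0 -0.35 0 0 0 0;0 0 0 0 0 0 0"

```text
clock: 5.6
tcp_pos: [0.4996, -0.0525, 0.2408]
orientation: [0.001, 0.621, 0.784, 0.001]
wrist_force: [0.2, 0.5, -1.1]
finger_gap: 0.0132
```

```bash
cat > w1fit.py <<'E'
from st import *
from scipy.optimize import least_squares
z=np.load("W1.npz");W=(z["K"],z["R"],z["t"])
im=cv2.imread("pics/w1.png");h=cv2.cvtColor(im,cv2.COLOR_BGR2HSV)
m=((h[...,1]<75)&(h[...,2]>110)).astype(np.uint8)*255
cv2.imwrite("pics/m3.png",m[0:260,150:560])
def pts(p0,p1,vert,w=10):
    o=[]
    r=range(p0[0],p1[0]+1) if not vert else range(p0[1],p1[1]+1)
    for a in r:
        if vert:
            c=p0[0]+(a-p0[1])*(p1[0]-p0[0])/(p1[1]-p0[1]);k=np.arange(int(c-w),int(c+w+1));q=k[m[a,k]>0]
            if len(q):o.append((q.mean(),a,len(q)))
        else:
            c=p0[1]+(a-p0[0])*(p1[1]-p0[1])/(p1[0]-p0[0]);k=np.arange(max(0,int(c-w)),int(c+w+1));q=k[m[k,a]>0]
            if len(q):o.append((a,q.mean(),len(q)))
    return np.array(o)
A=pts((281,145),(281,190),True);M=pts((312,109),(440,60),False)
L=pts((475,0),(472,22),True)
print(A[:,2],M[:,2],L[:,2],L[:,0])
v=np.load("v.npy");e=np.array([np.sin(np.radians(70)),np.cos(np.radians(70))]);nn=np.array([-e[1],e[0]])
oo=-W[1].T@W[2]
def track(P,x):
    c,s=np.cos(x[2]),np.sin(x[2]);return np.c_[(P[:,0]-x[0])*c+(P[:,1]-x[1])*s,-(P[:,0]-x[0])*s+(P[:,1]-x[1])*c]
def res(x):
    o=[track(plane(W,A[:,:2],.2),x)[:,0]+.07,track(plane(W,L[:,:2],.2),x)[:,0]-.07]
    P=plane(W,M[:,:2],.2);s=track(P,x)@e+.059
    for k in range(4):
        off=np.where((s>0)&(s<.118),.006*(1-np.cos(2*np.pi*s/.118)),0)
        Q=oo+(P-oo)*((.2+off*np.cos(x[3])-oo[2])/(P[:,2]-oo[2]))[:,None];t=track(Q,x);s=t@e+.059
    o.append(t@nn-off*np.sin(x[3]));return np.concatenate(o)
r=least_squares(res,[v[0],v[1],v[2],0],loss="soft_l1",f_scale=.001)
x=r.x;print(x[:2],np.degrees(x[2:]),"res",np.round(res(x)*1e3,1)[::4])
print("blk in track mm",track(np.array([[.4993,-.0525]]),x)*1e3,"now")
np.save("vw.npy",x)
st()
E
python3 w1fit.py
```

```text
[18. 18. 18. 18. 18. 18. 18. 19. 19. 19. 20. 20. 20. 20. 20. 20. 20. 20.
 20. 20. 20. 20. 20. 20. 20. 20. 20. 19. 20. 20. 20. 20. 18. 18. 18. 18.
 18. 18. 18. 18. 18. 18. 18. 18. 18. 18.] [21. 21. 21. 21. 21. 21. 21. 21. 21. 21. 21. 21. 21. 21. 21. 21. 21. 21.
 21. 21. 21. 21. 21. 21. 21. 21. 21. 21. 21. 21. 21. 21. 21. 21. 21. 21.
 21. 21. 21. 21. 21. 21. 21. 21. 21. 21. 21. 21. 21. 21. 21. 21. 21. 21.
 21. 20. 19. 15. 14. 15. 14. 15. 17. 19. 21. 21. 21. 21. 21. 21. 21. 21.
 21. 21. 21. 21. 21. 21. 21. 21. 21. 21. 21. 21. 21. 21. 21. 21. 21. 21.
 21. 21. 21. 21. 21. 21. 21. 21. 21. 21. 21. 21. 21. 21. 21. 21. 21. 21.
 21. 21. 21. 21. 21. 21. 21. 21. 21. 21. 21. 21. 21. 21. 21. 21. 21. 21.
 21. 21. 21.] [21. 21. 21. 21. 21. 21. 21. 21. 21. 21. 21. 21. 21. 21. 21. 21. 21. 21.
 21. 21. 21. 21. 21.] [475. 474. 474. 474. 474. 474. 474. 474. 473. 473. 473. 473. 473. 473.
 473. 472. 472. 472. 472. 472. 472. 472. 472.]
[0.54711265 0.0540491 ] [13.51202406  2.1805441 ] res [ 0.3  0.3 -0.1 -0.6 -0.6 -0.5 -0.5 -0.5  0.3  0.3  0.3  0.3 -0.1  0.3
  0.1  0.5  0.3  0.7  0.  -0.3  0.  -0.3  0.  -0.3  0.  -0.3  0.  -0.3
  0.  -0.3  0.   0.7 -0.7 -0.3 -0.   0.3 -0.   0.3 -0.1  0.3 -0.1  0.2
 -0.1  0.2 -0.2  0.2  0.5  0.1  0.5  0.1]
blk in track mm [[-71.3843773  -92.42852268]] now
t 5.6 tcp [ 0.4996 -0.0525  0.2408] yhead 13.24 z [ 0.002  0.    -1.   ] F [ 0.24  0.48 -1.05] Ft(tool) [0.41 0.34 1.05] M [-0.041 -0.018 -0.021] gap 0.0132 q [-0.27  0.17 -0.16  1.24  0.    1.07]
```

```bash
python3 - <<'E'
import cv2,numpy as np
h=cv2.cvtColor(cv2.imread("pics/w1.png"),cv2.COLOR_BGR2HSV)
print(h[160,268:296,1:].T);print(h[75:100,380,1:].T);print(h[10,460:485,1:].T)
E
```

```text
[[ 67  67  68  66  69  66  36  13  12  12  12  12   9  11  12  12  11  13
   39  70  73  72  73  71  73  73  73  73]
 [103 103 102 104 114 144 154 159 174 186 197 211 217 216 208 199 187 172
  164 165 165 166 165 165 165 165 165 165]]
[[ 69  51  14  13  11  12  11   8   7   8  12  12  12  11  12  12  38  66
   71  72  71  71  71  71  71]
 [140 139 162 179 188 194 202 219 230 224 214 199 190 180 167 148 133 139
  141 142 141 141 141 141 141]]
[[ 73  71  72  48  13  10  12  11  12  12  13   8   5   4   5   7  11  13
   26  58  71  73  72  73  72]
 [151 151 149 127 115 131 150 165 177 188 202 222 240 242 233 220 213 202
  177 154 150 150 149 150 149]]
```

```bash
sed -i 's/h\[...,1\]<75/h[...,1]<42/; s/print(A\[:,2\].*/print(A[::5,2],M[::8,2],L[::4,2])/' w1fit.py; python3 w1fit.py; sed 's/hsv\[...,1\]<75/hsv[...,1]<45/;s/hs2\[...,1\]<75/hs2[...,1]<45/;s/"v.npy",v/"v2.npy",v/' fit.py > fit2.py; python3 fit2.py | grep -E "bow|bend1"
```

```text
[13. 13. 13. 13. 13. 12. 12. 13. 13. 13.] [14. 14. 14. 14. 15. 15. 15. 15. 15. 15. 15. 15. 14. 15. 15. 14. 14.] [16. 15. 15. 16. 15. 16.]
[0.54563091 0.05326894] [13.44278434 -2.14701378] res [-0.1 -0.1 -0.1 -0.1 -0.1 -0.1  0.3  0.3 -0.1 -0.1 -0.1 -0.1  0.4  0.1
  0.2 -0.1 -0.   0.1 -0.4 -0.  -0.3  0.1 -0.2 -0.1  0.  -0.3  0.2 -0.1
 -0.1 -0.   0.   0.   0.1  0.4  0.   0.  -0.   0.3 -0.2  0.1  0.  -0.1
  0.2  0.1 -0.   0.2  0.1  0.1  0.   0. ]
blk in track mm [[-69.65011328 -92.10040119]] now
t 5.6 tcp [ 0.4996 -0.0525  0.2408] yhead 13.24 z [ 0.002  0.    -1.   ] F [ 0.24  0.48 -1.05] Ft(tool) [0.41 0.34 1.05] M [-0.041 -0.018 -0.021] gap 0.0132 q [-0.27  0.17 -0.16  1.24  0.    1.07]
8.77642654576335e-05 [0.54419825 0.05537204] 13.375761229471289 bow deg from up to left-of-travel -135.12887964327496 cam offs mm [-0.15079504  3.89060718  0.1507948  -3.89058285]
2.344363511343741e-05 [0.54484142 0.05272892] 13.3681995161634 bow deg from up to left-of-travel -2.3404274110877896 cam offs mm [ 0.59277416  0.49507543 -0.59277415 -0.49507542]
2.344363511347464e-05 [0.54484142 0.05272892] 13.368199561238876 bow deg from up to left-of-travel -2.3404056200039074 cam offs mm [ 0.5927741   0.49507464 -0.59277408 -0.49507463]
2.3443635113437552e-05 [0.54484142 0.05272892] 13.368199519378726 bow deg from up to left-of-travel -2.3404255603138635 cam offs mm [ 0.59277417  0.49507537 -0.59277414 -0.49507536]
bend1 [0.48263392 0.0117353 ] bend2 [0.60704892 0.09372254]
```

```bash
cat > plan.py <<'E'
from st import *
import sys
vw=np.load("vw.npy");H=0.0407;BOW=np.radians(-2);DX=0.0;DN=0.0
R22=.022;TL=R22*np.tan(np.radians(35));ARC=R22*np.radians(70)
# path parameter p: 0 at bend1 curve start
L1=ARC;L2=L1+.118;L3=L2+ARC
e=np.array([np.sin(np.radians(70)),np.cos(np.radians(70)),0]);n=np.array([-e[1],e[0],0]);k=np.array([0,0,1.])
b1=np.array([-.07,-.0255,.2]);b2=-b1;b2[2]=.2
def axis(p):
    yh=np.array([0,1.,0])
    if p<0:return b1-yh*TL+yh*p
    if p<L1:
        a=p/R22;c=b1-yh*TL+np.array([R22,0,0]);return c+R22*np.array([-np.cos(a),np.sin(a),0])
    if p<L2:
        s=p-L1;o=.006*(1-np.cos(2*np.pi*s/.118));return b1+e*(TL+s)+o*(np.cos(BOW)*k+np.sin(BOW)*n)
    if p<L3:
        a=np.radians(70)-(p-L2)/R22;c=b2+yh*TL-np.array([R22,0,0]);return c+R22*np.array([np.cos(a),-np.sin(a),0])
    return b2+yh*(TL+p-L3)
def pose(p,lift=0):
    t=axis(p+1e-4)-axis(p-1e-4);t/=np.linalg.norm(t);r=np.cross(t,k);r/=np.linalg.norm(r);u=np.cross(r,t)
    P=axis(p)+(H+lift)*u
    c,s=np.cos(vw[2]),np.sin(vw[2]);Z=np.array([[c,-s,0],[s,c,0],[0,0,1]])
    # tool x = travel dir t, y = right of travel r? z=-u ; x cross y = z: t x r = -u*? 
    M=np.c_[t,np.cross(-u,t),-u]
    return np.array([vw[0],vw[1],0])+Z@P,Z@M
def where(tcp,R):
    ps=np.arange(-.12,.3,.0005);d=[np.linalg.norm(pose(p)[0]-tcp) for p in ps];return ps[int(np.argmin(d))]
def dump(rows,grip="0"):print(";".join(" ".join([grip]+[f"{x:.2f}".rstrip("0").rstrip(".") if i<3 else f"{x:.1f}".rstrip("0").rstrip(".") for i,x in enumerate(r)]) for r in rows))
if __name__=="__main__":
    s,R=st();P=s["tcp_pos"];p0=where(P,R);print("p now mm",p0*1e3,"err tool mm",np.round(R.T@(pose(p0)[0]-P)*1e3,2),"stop p",(L3+.1076-TL-.0255-.005+.0254)*1e3 if 0 else "")
    p1=float(sys.argv[1])/1e3;nr=int(sys.argv[2])
    rows=[]
    for i in range(nr):
        p=p0+(p1-p0)*(i+1)/nr;Pn,Rn=pose(p)
        d=np.round(R.T@(Pn-P)*100,2);w=np.round(np.degrees(Ro.from_matrix(R.T@Rn).as_rotvec()),1)
        rows.append(np.r_[d,w]);P=P+R@d/100;R=R@Ro.from_rotvec(np.radians(w)).as_matrix()
    rows.append(np.zeros(6));dump(rows)
E
python3 plan.py -5 11; python3 -c "
from plan import *
print(L1,L2,L3)"
```

```text
t 5.6 tcp [ 0.4996 -0.0525  0.2408] yhead 13.24 z [ 0.002  0.    -1.   ] F [ 0.24  0.48 -1.05] Ft(tool) [0.41 0.34 1.05] M [-0.041 -0.018 -0.021] gap 0.0132 q [-0.27  0.17 -0.16  1.24  0.    1.07]
p now mm -51.499999999999936 err tool mm [-0.21 -0.59  0.14] stop p 
0 0.4 -0.06 0.01 0.1 0 -0.2;0 0.42 -0 0 0 0 -0;0 0.43 -0 0 0 0 -0;0 0.42 -0 0 0 0 -0;0 0.42 -0 0 0 0 -0;0 0.43 -0 0 0 0 -0;0 0.42 -0 0 0 0 -0;0 0.42 -0 0 0 0 -0;0 0.42 -0 0 0 0 -0;0 0.43 -0 0 0 0 -0;0 0.42 -0 0 0 0 -0;0 0 0 0 0 0 0
0.02687807048071267 0.14487807048071266 0.17175614096142533
```

Emit:
play_rows --series "0 0.4 -0.06 0.01 0.1 0 -0.2;0 0.42 0 0 0 0 0;0 0.43 0 0 0 0 0;0 0.42 0 0 0 0 0;0 0.42 0 0 0 0 0;0 0.43 0 0 0 0 0;0 0.42 0 0 0 0 0;0 0.42 0 0 0 0 0;0 0.42 0 0 0 0 0;0 0.43 0 0 0 0 0;0 0.42 0 0 0 0 0;0 0 0 0 0 0 0"

```text
clock: 7.1
tcp_pos: [0.4876, -0.0074, 0.2405]
orientation: [-0.001, 0.619, 0.785, -0.001]
wrist_force: [0.2, 0.5, -1.3]
finger_gap: 0.0136
```

```bash
python3 plan.py 15 6
```

```text
t 7.1 tcp [ 0.4876 -0.0074  0.2405] yhead 13.47 z [-0.002 -0.    -1.   ] F [ 0.17  0.55 -1.28] Ft(tool) [0.49 0.3  1.28] M [-0.014 -0.015 -0.023] gap 0.0136 q [-0.18  0.15 -0.19  1.23 -0.    1.16]
p now mm -4.499999999999893 err tool mm [ 0.11  0.54 -0.18] stop p 
0 0.34 0.05 -0.02 -0.1 -0 0;0 0.32 0.01 0 0 -0 5.2;0 0.33 0.03 0 0 -0 8.5;0 0.32 0.02 0 0 -0 8.5;0 0.32 0.03 0 0 -0 8.4;0 0.33 0.02 0 0 -0 8.5;0 0 0 0 0 0 0
```

Emit:
play_rows --series "0 0.34 0.05 -0.02 -0.1 0 0;0 0.32 0.01 0 0 0 5.2;0 0.33 0.03 0 0 0 8.5;0 0.32 0.02 0 0 0 8.5;0 0.32 0.03 0 0 0 8.4;0 0.33 0.02 0 0 0 8.5;0 0 0 0 0 0 0"

```text
clock: 7.98
tcp_pos: [0.4888, 0.0117, 0.2407]
orientation: [-0.0, 0.846, 0.533, 0.0]
wrist_force: [0.3, 0.8, -0.3]
finger_gap: 0.0136
```

```bash
python3 plan.py 32 6
```

```text
t 7.97 tcp [0.4888 0.0117 0.2407] yhead -25.56 z [ 0.  0. -1.] F [ 0.26  0.79 -0.32] Ft(tool) [ 0.83 -0.11  0.32] M [-0.01  -0.012  0.02 ] gap 0.0136 q [-0.14  0.15 -0.19  1.23  0.    1.88]
p now mm 15.000000000000124 err tool mm [ 0.03 -0.17 -0.02] stop p 
0 0.29 0 -0 0 -0 7.4;0 0.28 0.02 -0 0 -0 7.4;0 0.28 0.02 -0 -0 -0 7.4;0 0.28 0.02 -0 -0 -0 7.4;0 0.13 -0 -0 -0 2.2 1.5;0 0.09 -0 -0.01 -0 2.7 0.1;0 0 0 0 0 0 0
```

Emit:
play_rows --series "0 0.29 0 0 0 0 7.4;0 0.28 0.02 0 0 0 7.4;0 0.28 0.02 0 0 0 7.4;0 0.28 0.02 0 0 0 7.4;0 0.13 0 0 0 2.2 1.5;0 0.09 0 -0.01 0 2.7 0.1;0 0 0 0 0 0 0"

```text
clock: 8.85
tcp_pos: [0.497, 0.021, 0.241]
orientation: [-0.012, 0.957, 0.286, 0.041]
wrist_force: [0.4, 1.3, -0.8]
finger_gap: 0.0136
```

```bash
python3 plan.py 55 6
```

```text
t 8.85 tcp [0.497 0.021 0.241] yhead -56.76 z [ 0.072  0.047 -0.996] F [ 0.45  1.3  -0.82] Ft(tool) [ 1.01 -0.84  0.91] M [-0.042  0.11  -0.016] gap 0.0136 q [-0.15  0.11 -0.24  1.16  0.06  2.41]
p now mm 29.000000000000135 err tool mm [-0.09 -0.07  0.3 ] stop p 
0 0.14 -0.01 0.03 -0 1.2 0;0 0.17 0 -0 -0 3.7 0.1;0 0.22 -0 -0.01 -0 3.1 0.1;0 0.28 -0 -0.01 -0.1 2.4 0.1;0 0.34 -0 -0 0 1.6 0.1;0 0.4 -0 -0 0 0.7 0;0 0 0 0 0 0 0
```

Emit:
play_rows --series "0 0.14 -0.01 0.03 0 1.2 0;0 0.17 0 0 0 3.7 0.1;0 0.22 0 -0.01 0 3.1 0.1;0 0.28 0 -0.01 -0.1 2.4 0.1;0 0.34 0 0 0 1.6 0.1;0 0.4 0 0 0 0.7 0;0 0 0 0 0 0 0"

```text
clock: 9.72
tcp_pos: [0.5106, 0.0297, 0.2443]
orientation: [-0.043, 0.948, 0.279, 0.147]
wrist_force: [-0.5, 0.5, -0.7]
finger_gap: 0.0134
```

```bash
python3 plan.py 84 8
```

```text
t 9.72 tcp [0.5106 0.0297 0.2443] yhead -57.26 z [ 0.254  0.164 -0.953] F [-0.46  0.55 -0.74] Ft(tool) [-0.31 -0.71  0.68] M [-0.175  0.298 -0.01 ] gap 0.0134 q [-0.22  0.   -0.38  0.97  0.22  2.37]
p now mm 56.00000000000016 err tool mm [-0.01 -0.24 -0.42] stop p 
0 0.38 -0.02 -0.04 0 -0.1 -0.1;0 0.42 -0 0 0 -0.8 -0;0 0.47 -0 0.01 0 -1.4 -0.1;0 0.49 -0 0 0.1 -1.9 -0;0 0.53 -0 0.01 -0 -2.4 -0.1;0 0.55 -0 0.02 -0 -2.7 -0.1;0 0.57 0 0.01 0 -3.2 -0.1;0 0.59 -0 0.02 0 -3.3 -0.1;0 0 0 0 0 0 0
```

Emit:
play_rows --series "0 0.38 -0.02 -0.04 0 -0.1 -0.1;0 0.42 0 0 0 -0.8 0;0 0.47 0 0.01 0 -1.4 -0.1;0 0.49 0 0 0.1 -1.9 0;0 0.53 0 0.01 0 -2.4 -0.1;0 0.55 0 0.02 0 -2.7 -0.1;0 0.57 0 0.01 0 -3.2 -0.1;0 0.59 0 0.02 0 -3.3 -0.1;0 0 0 0 0 0 0"

```text
clock: 10.85
tcp_pos: [0.5441, 0.0519, 0.252]
orientation: [-0.005, 0.958, 0.288, 0.015]
wrist_force: [-0.6, 0.4, -0.9]
finger_gap: 0.0136
```

```bash
python3 plan.py 114 9
```

```text
t 10.85 tcp [0.5441 0.0519 0.252 ] yhead -56.56 z [ 0.025  0.017 -1.   ] F [-0.58  0.45 -0.86] Ft(tool) [-0.26 -0.69  0.85] M [-0.067  0.077 -0.026] gap 0.0136 q [-0.06  0.24 -0.05  1.26  0.02  2.5 ]
p now mm 84.50000000000018 err tool mm [-0.4   0.17 -0.72] stop p 
0 0.51 0.02 -0.05 -0 -3.6 -0.1;0 0.55 -0 0.01 -0 -3.1 -0.1;0 0.54 -0.01 0.02 -0 -3 -0.1;0 0.52 0 0.01 -0.1 -2.6 -0.1;0 0.5 0 0.01 0 -2.4 -0.1;0 0.47 0 0.01 0 -1.9 -0;0 0.45 -0 0 -0 -1.4 -0.1;0 0.41 -0 0.01 -0 -1 -0;0 0.37 -0 -0 -0 -0.4 -0;0 0 0 0 0 0 0
```

Emit:
play_rows --series "0 0.51 0.02 -0.05 0 -3.6 -0.1;0 0.55 0 0.01 0 -3.1 -0.1;0 0.54 -0.01 0.02 0 -3 -0.1;0 0.52 0 0.01 -0.1 -2.6 -0.1;0 0.5 0 0.01 0 -2.4 -0.1;0 0.47 0 0.01 0 -1.9 0;0 0.45 0 0 0 -1.4 -0.1;0 0.41 0 0.01 0 -1 0;0 0.37 0 0 0 -0.4 0;0 0 0 0 0 0 0"

```text
clock: 12.1
tcp_pos: [0.5783, 0.0745, 0.2455]
orientation: [0.045, 0.945, 0.289, -0.146]
wrist_force: [-0.8, 0.5, -1.3]
finger_gap: 0.0134
```

```bash
python3 plan.py 142 9
```

```text
t 12.1 tcp [0.5783 0.0745 0.2455] yhead -56.05 z [-0.251 -0.169 -0.953] F [-0.84  0.55 -1.27] Ft(tool) [ 0.01 -0.93  1.32] M [ 0.185 -0.26   0.004] gap 0.0134 q [ 0.06  0.57  0.38  1.65 -0.15  2.63]
p now mm 112.50000000000021 err tool mm [-0.24 -0.1  -0.2 ] stop p 
0 0.33 -0.01 -0.02 -0 -0.1 -0.1;0 0.32 -0 0 -0 0.3 -0;0 0.29 -0 -0 -0 0.8 0;0 0.25 0 -0 -0 1.3 0.1;0 0.21 0 -0.01 0 1.8 0;0 0.18 0 -0 0 2.2 0.1;0 0.15 0 -0 0 2.6 0.1;0 0.13 0.01 -0.01 0.1 2.8 0.1;0 0.11 -0 0 -0 3.1 0.1;0 0 0 0 0 0 0
```

Emit:
play_rows --series "0 0.33 -0.01 -0.02 0 -0.1 -0.1;0 0.32 0 0 0 0.3 0;0 0.29 0 0 0 0.8 0;0 0.25 0 0 0 1.3 0.1;0 0.21 0 -0.01 0 1.8 0;0 0.18 0 0 0 2.2 0.1;0 0.15 0 0 0 2.6 0.1;0 0.13 0.01 -0.01 0.1 2.8 0.1;0 0.11 0 0 0 3.1 0.1;0 0 0 0 0 0 0"

```text
clock: 13.35
tcp_pos: [0.5932, 0.0847, 0.242]
orientation: [0.007, 0.957, 0.288, -0.023]
wrist_force: [0.2, -0.1, -0.5]
finger_gap: 0.0132
```

```bash
python3 plan.py 159 7
```

```text
t 13.35 tcp [0.5932 0.0847 0.242 ] yhead -56.5 z [-0.039 -0.026 -0.999] F [ 0.16 -0.05 -0.53] Ft(tool) [0.13 0.13 0.52] M [-0.028 -0.018  0.064] gap 0.0132 q [ 0.02  0.4   0.15  1.36 -0.03  2.58]
p now mm 138.50000000000023 err tool mm [-0.13 -0.03  1.17] stop p 
0 0.09 -0 0.12 0 -0.6 -0.1;0 0.09 -0 -0 0 2.8 0.1;0 0.27 -0.02 -0 -0 0.5 -6.2;0 0.3 -0.02 -0 -0 0 -7.6;0 0.29 -0.02 -0 -0 0 -7.7;0 0.29 -0.02 -0 -0 0 -7.6;0 0.29 -0.02 -0 -0 0 -7.6;0 0 0 0 0 0 0
```

Emit:
play_rows --series "0 0.09 0 0.12 0 -0.6 -0.1;0 0.09 0 0 0 2.8 0.1;0 0.27 -0.02 0 0 0.5 -6.2;0 0.3 -0.02 0 0 0 -7.6;0 0.29 -0.02 0 0 0 -7.7;0 0.29 -0.02 0 0 0 -7.6;0 0.29 -0.02 0 0 0 -7.6;0 0 0 0 0 0 0"

```text
clock: 14.35
tcp_pos: [0.6044, 0.0976, 0.2391]
orientation: [-0.001, 0.818, 0.575, -0.001]
wrist_force: [0.3, -0.2, -0.5]
finger_gap: 0.0132
```

```bash
python3 plan.py 178 6
```

```text
t 14.35 tcp [0.6044 0.0976 0.2391] yhead -19.81 z [-0.003 -0.    -1.   ] F [ 0.25 -0.16 -0.5 ] Ft(tool) [-0.07  0.29  0.5 ] M [ 0.033 -0.031 -0.021] gap 0.0132 q [ 0.03  0.39  0.13  1.31 -0.    1.95]
p now mm 160.00000000000026 err tool mm [-0.05 -0.63 -1.64] stop p 
0 0.29 -0.1 -0.16 -0.2 0.1 -10.4;0 0.3 -0.02 -0 0 -0 -7.9;0 0.3 -0.02 -0 0 -0 -7.8;0 0.3 -0.02 -0 0 -0 -7.1;0 0.3 0 -0 0 -0 -0;0 0.3 0 -0 0 -0 -0;0 0 0 0 0 0 0
```

Emit:
play_rows --series "0 0.29 -0.08 -0.13 -0.2 0.1 -10;0 0.3 -0.02 0 0 0 -8.2;0 0.3 -0.02 0 0 0 -7.9;0 0.3 -0.02 0 0 0 -7.1;0 0.3 0 0 0 0 0;0 0.3 0 0 0 0 0;0 0 0 0 0 0 0"

```text
clock: 15.22
tcp_pos: [0.6026, 0.1152, 0.2409]
orientation: [0.0, 0.62, 0.785, 0.001]
wrist_force: [-0.3, -0.3, -0.6]
finger_gap: 0.0133
```

```bash
python3 plan.py 220 11;python3 - <<'E'
from st import *
im=cams.read_camera("top");cv2.imwrite("pics/t4.png",cv2.resize(im[140:280,120:360,::-1],None,fx=3,fy=3))
im=cams.read_camera("wrist");cv2.imwrite("pics/w4.png",im[:,:,::-1])
E
```

```text
t 15.22 tcp [0.6026 0.1152 0.2409] yhead 13.36 z [ 0.002  0.001 -1.   ] F [-0.34 -0.3  -0.57] Ft(tool) [-0.21 -0.4   0.57] M [ 0.033  0.035 -0.021] gap 0.0133 q [0.06 0.39 0.13 1.31 0.   1.4 ]
p now mm 178.00000000000026 err tool mm [0.16 0.19 0.23] stop p 
0 0.4 0.02 0.02 0.1 -0 -0.1;0 0.38 -0 0 0 -0 0;0 0.38 -0 0 0 -0 0;0 0.38 -0 0 0 -0 0;0 0.39 -0 0 0 -0 0;0 0.38 -0 0 0 -0 0;0 0.38 -0 0 0 -0 0;0 0.38 -0 0 0 -0 0;0 0.38 -0 0 0 -0 0;0 0.38 -0 0 0 -0 0;0 0.39 -0 0 0 -0 0;0 0 0 0 0 0 0
```

View pics/w4.png

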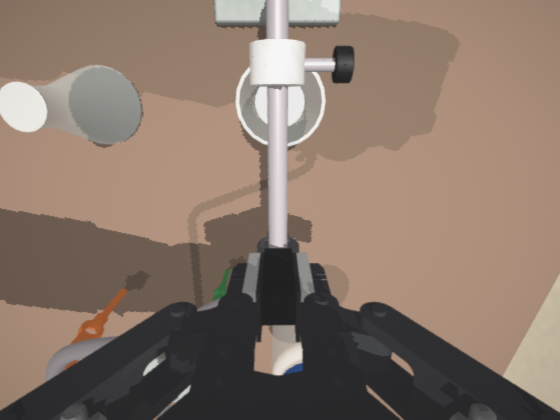

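View pics/t4.png

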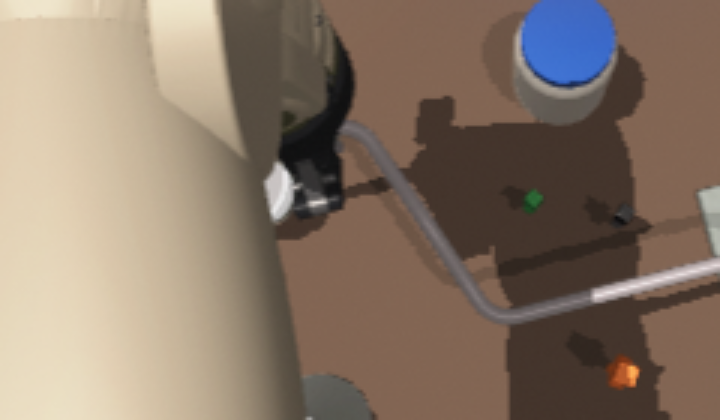

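```bash
python3 - <<'E'
from st import *
s,R=st(False);W=cal("wrist")
im=cv2.imread("pics/w4.png");cv2.imwrite("pics/w4z.png",cv2.resize(im[30:110,235:325],None,fx=6,fy=6,interpolation=0))
for uv,z in(((278,85),.213),((278,88),.206),((278,85),.206)):
    print(np.round(R.T@(plane(W,uv,z)[0]-s["tcp_pos"])*1e3,1))
E
```

```text
[84.6  0.3 28. ]
[83.7  0.3 35. ]
[85.   0.3 35. ]
```

View pics/w4z.png

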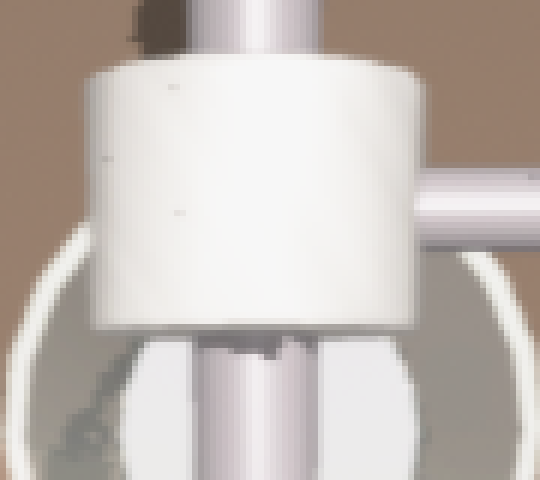

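Emit:
play_rows --series "0 0.4 0.02 0.02 0.1 0 -0.1;0 0.38 0 0 0 0 0;0 0.38 0 0 0 0 0;0 0.38 0 0 0 0 0;0 0.39 0 0 0 0 0;0 0.38 0 0 0 0 0;0 0.38 0 0 0 0 0;0 0.38 0 0 0 0 0;0 0.38 0 0 0 0 0;0 0.38 0 0 0 0 0;0 0.39 0 0 0 0 0;0 0 0 0 0 0 0"

```text
clock: 16.82
tcp_pos: [0.5929, 0.1564, 0.2408]
orientation: [-0.0, 0.619, 0.786, 0.0]
wrist_force: [-0.8, -0.4, -1.1]
finger_gap: 0.0136
```

```bash
python3 plan.py 248 11;python3 - <<'E'
from st import *
im=cams.read_camera("wrist");cv2.imwrite("pics/w5.png",im[:,:,::-1])
E
```

```text
t 16.82 tcp [0.5929 0.1564 0.2408] yhead 13.56 z [ 0.  0. -1.] F [-0.82 -0.44 -1.05] Ft(tool) [-0.23 -0.9   1.05] M [ 0.016 -0.017 -0.006] gap 0.0136 q [0.13 0.39 0.13 1.31 0.   1.46]
p now mm 220.0000000000003 err tool mm [-0.16  0.06  0.1 ] stop p 
0 0.24 0.01 0.01 0 -0 0.1;0 0.25 -0 -0 0 -0 0;0 0.26 -0 0 0 -0 0;0 0.25 -0 0 0 -0 0;0 0.26 -0 0 0 -0 0;0 0.25 -0 0 0 -0 0;0 0.26 -0 0 0 -0 0;0 0.25 -0 0 0 -0 0;0 0.25 -0 0 0 -0 0;0 0.26 -0 0 0 -0 0;0 0.25 -0 0 0 -0 0;0 0 0 0 0 0 0
```

View pics/w5.png

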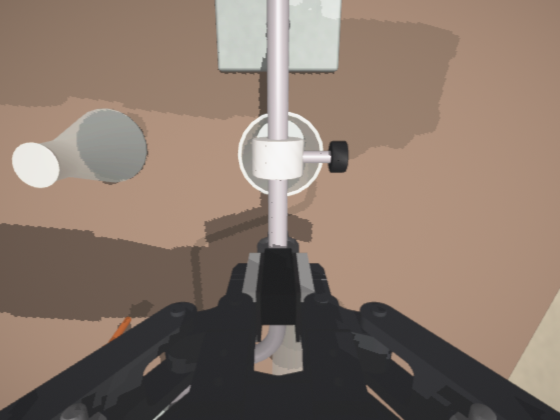

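Emit:
play_rows --series "0 0.24 0.01 0.01 0 0 0.1;0 0.25 0 0 0 0 0;0 0.26 0 0 0 0 0;0 0.25 0 0 0 0 0;0 0.26 0 0 0 0 0;0 0.25 0 0 0 0 0;0 0.26 0 0 0 0 0;0 0.25 0 0 0 0 0;0 0.25 0 0 0 0 0;0 0.26 0 0 0 0 0;0 0.25 0 0 0 0 0;0 0 0 0 0 0 0"

```text
clock: 18.38
tcp_pos: [0.5866, 0.1833, 0.2407]
orientation: [-0.0, 0.619, 0.785, 0.0]
wrist_force: [0.2, -0.3, -1.7]
finger_gap: 0.014
```

Emit:
play_rows --series "0 0.1 0 0 0 0 0;0 0.1 0 0 0 0 0;0 0.1 0 0 0 0 0;0 0.1 0 0 0 0 0;0 0.1 0 0 0 0 0;0 0.1 0 0 0 0 0;0 0 0 0 0 0 0"

```text
clock: 19.25
tcp_pos: [0.5852, 0.189, 0.2407]
orientation: [-0.0, 0.619, 0.785, 0.0]
wrist_force: [-0.6, -0.2, -0.3]
finger_gap: 0.0135
```

```bash
python3 plan.py 256 2
```

```text
t 19.25 tcp [0.5852 0.189  0.2407] yhead 13.44 z [ 0.  0. -1.] F [-0.57 -0.16 -0.25] Ft(tool) [-0.03 -0.59  0.25] M [0.    0.104 0.01 ] gap 0.0135 q [0.18 0.39 0.14 1.32 0.   1.52]
p now mm 253.50000000000034 err tool mm [-0.2  -0.06  0.02] stop p 
0 0.11 -0.01 0 0 -0 -0;0 0.12 0 0 0 -0 -0;0 0 0 0 0 0 0
```

Emit:
play_rows --series "0 0.1 0 0 0 0 0;0 0.1 0 0 0 0 0;0 0.05 0 0 0 0 0;0 0 0 0 0 0 0"

```text
clock: 19.75
tcp_pos: [0.5847, 0.1911, 0.2407]
orientation: [0.0, 0.62, 0.785, -0.0]
wrist_force: [0.6, -2.4, -0.7]
finger_gap: 0.0134
```

Emit:
play_rows --series "0 0.05 0 0 0 0 0;0 0.05 0 0 0 0 0;0 0 0 0 0 0 0"

```text
clock: 20.12
tcp_pos: [0.5847, 0.1914, 0.2407]
orientation: [0.001, 0.62, 0.785, -0.0]
wrist_force: [1.4, -4.8, -0.8]
finger_gap: 0.0134
```

Emit:
play_rows --series "0 0.05 0 0 0 0 0;0 0.05 0 0 0 0 0;0 0 0 0 0 0 0"

```text
clock: 20.5
tcp_pos: [0.5846, 0.1915, 0.2408]
orientation: [0.001, 0.62, 0.785, -0.001]
wrist_force: [1.1, -7.9, 0.7]
finger_gap: 0.0133
```

```bash
python3 plan.py 256 2
```

```text
t 20.5 tcp [0.5846 0.1915 0.2408] yhead 13.36 z [ 0.001 -0.003 -1.   ] F [ 1.14 -7.91  0.7 ] Ft(tool) [-7.96 -0.71 -0.67] M [-1.716 -0.225  0.023] gap 0.0133 q [ 0.19  0.4   0.14  1.32 -0.    1.53]
p now mm 256.00000000000034 err tool mm [-0.22 -0.07  0.08] stop p 
0 -0.02 -0.01 0.01 0 0.2 -0.1;0 -0 0 -0 0 -0 0;0 0 0 0 0 0 0
```

```bash
python3 - <<'E'
from st import *
im=cams.read_camera("scene");cv2.imwrite("pics/s6.png",cv2.resize(im[170:350,240:420,::-1],None,fx=3.3,fy=3.3,interpolation=2))
im=cams.read_camera("wrist");cv2.imwrite("pics/w6.png",cv2.resize(im[150:330,190:370,::-1],None,fx=3.3,fy=3.3,interpolation=2))
E
```

```text
(no output)
```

View pics/s6.png

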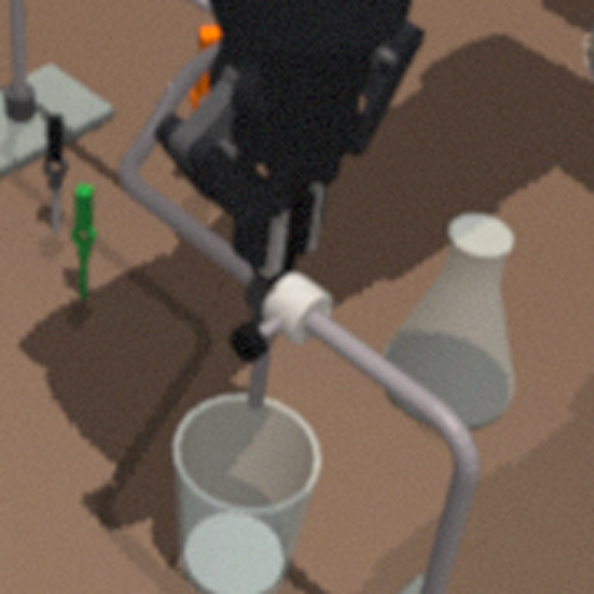

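View pics/w6.png

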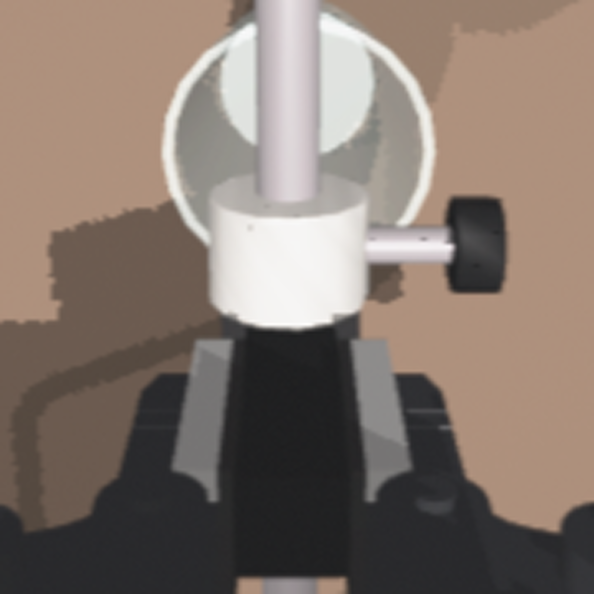

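Emit:
play_rows --series "0 0 0 0 0 0 0;0 0 0 0 0 0 0;0 0 0 0 0 0 0;0 0 0 0 0 0 0;0 0 0 0 0 0 0;0 0 0 0 0 0 0;0 0 0 0 0 0 0;0 0 0 0 0 0 0;0 0 0 0 0 0 0"

```text
clock: 21.72
tcp_pos: [0.5846, 0.1915, 0.2407]
orientation: [0.001, 0.62, 0.785, -0.001]
wrist_force: [0.9, -7.6, -0.2]
finger_gap: 0.0132
```

Emit:
play_rows --series "0 -0.1 0 0 0 0 0;0 -0.07 0 0 0 0 0;0 0 0 0 0 0 0"

```text
clock: 22.1
tcp_pos: [0.5847, 0.1913, 0.2407]
orientation: [0.0, 0.62, 0.785, -0.0]
wrist_force: [1.1, -5.2, -1.4]
finger_gap: 0.0135
```

Emit:
play_rows --series "0 0 0 0.1 0 0 0;0 0 0 0.1 0 0 0;0 0 0 0.02 0 0 0;0 0 0 0 0 0 0"

```text
clock: 22.6
tcp_pos: [0.5851, 0.1913, 0.2393]
orientation: [0.001, 0.62, 0.785, 0.0]
wrist_force: [1.1, -5.7, 2.5]
finger_gap: 0.0131
```

```bash
python3 plan.py 256 2
```

```text
t 22.6 tcp [0.5851 0.1913 0.2393] yhead 13.42 z [ 0.002 -0.    -1.   ] F [ 1.07 -5.73  2.48] Ft(tool) [-5.82 -0.29 -2.48] M [-1.178 -0.205  0.022] gap 0.0131 q [ 0.19  0.4   0.14  1.31 -0.    1.52]
p now mm 256.00000000000034 err tool mm [ 0.03 -0.47 -1.42] stop p 
0 0 -0.05 -0.14 0.1 0 -0;0 0 0 -0 -0 0 -0;0 0 0 0 0 0 0
```

Emit:
play_rows --series "0 -0.06 0 0 0 0 0;0 -0.04 0 0 0 0 0;0 0 0 0 0 0 0"

```text
clock: 22.98
tcp_pos: [0.5848, 0.1911, 0.2385]
orientation: [-0.0, 0.619, 0.785, 0.001]
wrist_force: [0.7, -1.3, 1.4]
finger_gap: 0.0135
```

```bash
python3 plan.py 256 2
```

```text
t 22.98 tcp [0.5848 0.1911 0.2385] yhead 13.46 z [ 0.     0.001 -1.   ] F [ 0.67 -1.28  1.35] Ft(tool) [-1.4   0.35 -1.35] M [-0.37  -0.22  -0.026] gap 0.0135 q [0.19 0.4  0.14 1.31 0.   1.52]
p now mm 256.00000000000034 err tool mm [ 0.18 -0.19 -2.22] stop p 
0 0.02 -0.02 -0.22 0 -0.1 0;0 -0 0 -0 0 0 0;0 0 0 0 0 0 0
```

Emit:
play_rows --series "20 0 0 0 0 0 0;25 0 0 0 0 0 0;30 0 0 0 0 0 0;45 0 0 0 0 0 0;60 0 0 0 0 0 0;60 0 0 0 0 0 0"

```text
clock: 23.72
tcp_pos: [0.5848, 0.1907, 0.2385]
orientation: [-0.0, 0.62, 0.785, 0.0]
wrist_force: [-1.2, 0.2, 0.6]
finger_gap: 0.0512
```

```bash
python3 - <<'E'
from st import *
st()
im=cams.read_camera("wrist");cv2.imwrite("pics/w7.png",cv2.resize(im[150:330,190:370,::-1],None,fx=3.3,fy=3.3,interpolation=2))
E
```

```text
t 23.73 tcp [0.5848 0.1907 0.2385] yhead 13.43 z [ 0.  0. -1.] F [-1.19  0.19  0.62] Ft(tool) [ 0.46 -1.11 -0.62] M [ 0.022 -0.021 -0.035] gap 0.0512 q [0.18 0.4  0.14 1.31 0.   1.52]
```

View pics/w7.png

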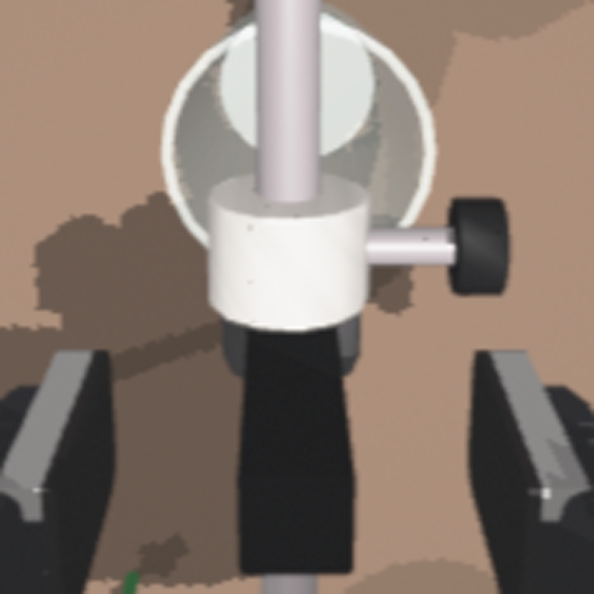

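Released and hanging against the collar. I'll retreat straight up and check.

Emit:
play_rows --series "60 0 0 -1 0 0 0;60 0 0 -2 0 0 0;60 0 0 -3 0 0 0;60 0 0 -3 0 0 0;60 0 0 -2 0 0 0;60 0 0 0 0 0 0;60 0 0 0 0 0 0"

```text
clock: 24.65
tcp_pos: [0.5847, 0.1906, 0.3479]
orientation: [-0.0, 0.62, 0.785, -0.0]
wrist_force: [0.2, -0.7, -0.6]
finger_gap: 0.0516
```

```bash
python3 - <<'E'
from st import *
st()
im=cams.read_camera("scene");cv2.imwrite("pics/s8.png",cv2.resize(im[120:360,190:430,::-1],None,fx=2.5,fy=2.5,interpolation=2))
im=cams.read_camera("wrist");cv2.imwrite("pics/w8.png",im[:,:,::-1])
E
```

```text
t 24.65 tcp [0.5847 0.1906 0.3479] yhead 13.43 z [-0.001  0.    -1.   ] F [ 0.23 -0.69 -0.65] Ft(tool) [-0.72  0.06  0.65] M [-0.021 -0.015 -0.005] gap 0.0516 q [0.18 0.4  0.4  1.58 0.   1.52]
```

View pics/s8.png

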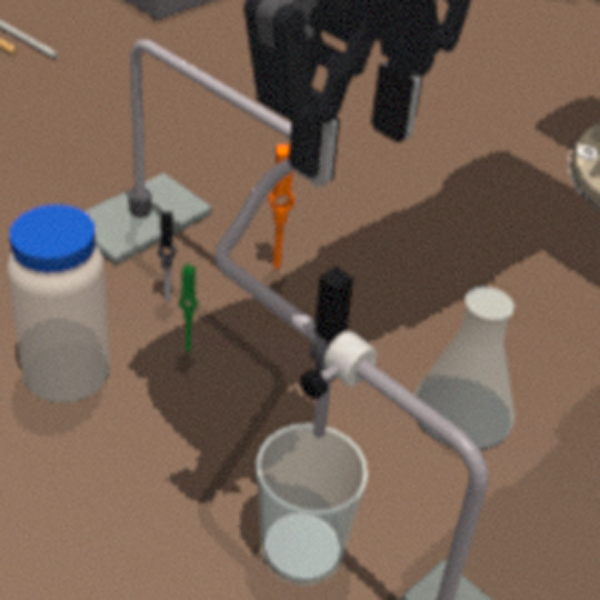

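View pics/w8.png

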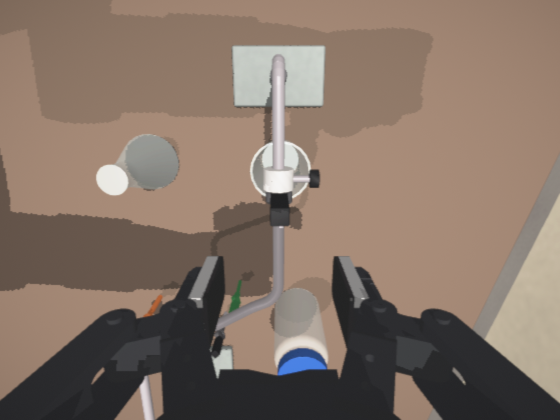

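```bash
python3 - <<'E'
from st import *
s,R=st(False);W=cal("wrist")
im=cv2.imread("pics/w8.png");cv2.imwrite("pics/w8z.png",cv2.resize(im[155:235,240:320],None,fx=7,fy=7,interpolation=0))
E
```

```text
(no output)
```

View pics/w8z.png

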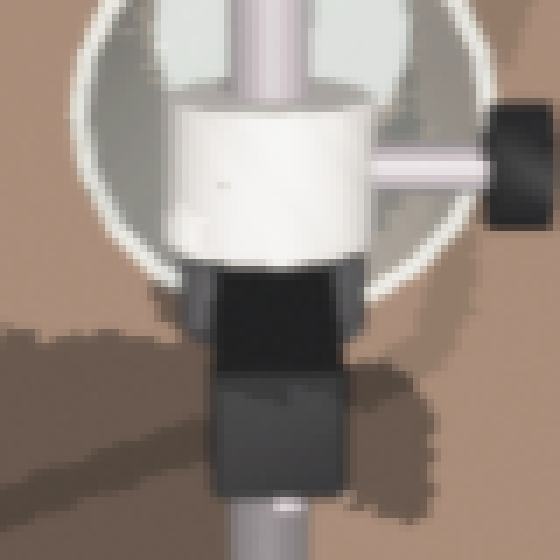

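```bash
python3 - <<'E'
from st import *
s,R=st(False);W=cal("wrist")
for u,r in((280,208.3),(280,225.7),(280,217)):print(np.round(R.T@(plane(W,(u,r),.2522)[0]-s["tcp_pos"])*1e3,1))
print("face",np.round(R.T@(plane(W,(279,155+264/7),.213)[0]-s["tcp_pos"])*1e3,1))
E
```

```text
[ 6.8  1.6 95.1]
[-6.2  1.7 95.1]
[ 0.4  1.7 95.1]
face [  7.5   1.  134.3]
```

Emit:
play_rows --series "60 -2 0 0 0 0 0;60 -2 0 0 0 0 0;60 -2 0 1 0 0 0;60 -1 0 1 0 0 0;60 0 0 0 0 0 0;60 0 0 0 0 0 0"

```text
clock: 25.5
tcp_pos: [0.6009, 0.1227, 0.3284]
orientation: [-0.0, 0.62, 0.785, 0.0]
wrist_force: [0.2, -0.3, -0.1]
finger_gap: 0.0513
```

```bash
python3 - <<'E'
from st import *
st()
im=cams.read_camera("wrist")[:,:,::-1];cv2.imwrite("pics/w9.png",im)
cv2.imwrite("pics/w9z.png",cv2.resize(im[180:280,230:330],None,fx=6,fy=6,interpolation=0))
E
```

```text
t 25.5 tcp [0.6009 0.1227 0.3284] yhead 13.44 z [-0.     0.001 -1.   ] F [ 0.24 -0.28 -0.15] Ft(tool) [-0.33  0.17  0.15] M [ 0.063 -0.011  0.02 ] gap 0.0513 q [0.07 0.39 0.34 1.53 0.   1.41]
```

View pics/w9.png

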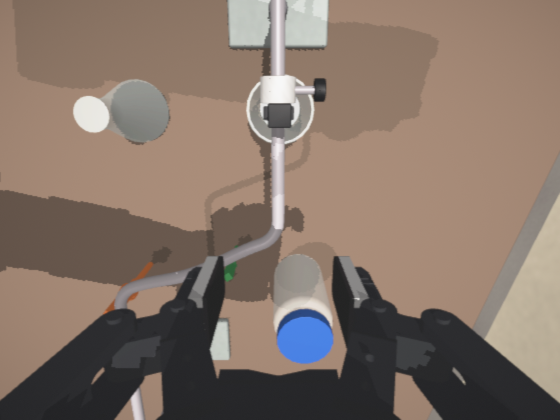

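```bash
python3 - <<'E'
import cv2
im=cv2.imread("pics/w9.png")
cv2.imwrite("pics/w9z.png",cv2.resize(im[65:135,240:330],None,fx=8,fy=8,interpolation=0))
E
```

```text
(no output)
```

View pics/w9z.png

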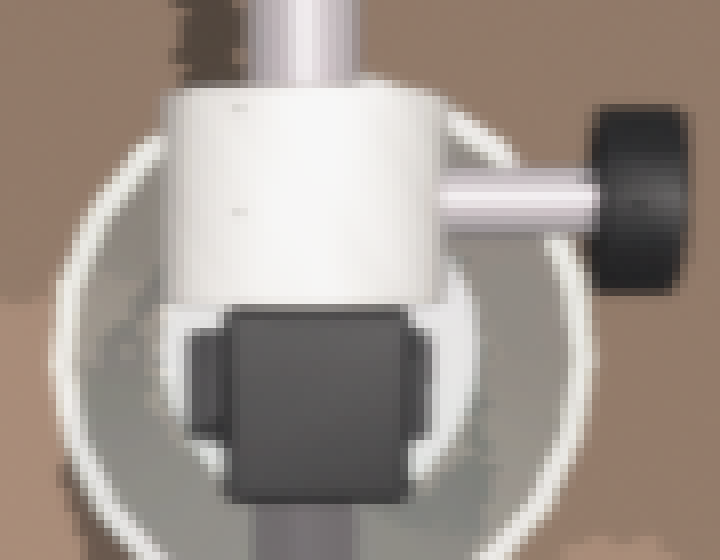

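```bash
python3 - <<'E'
from st import *
s,R=st(False);W=cal("wrist")
g=lambda u,r,z:np.round(R.T@(plane(W,(240+u/8,65+r/8),z)[0]-s["tcp_pos"])*1e3,1)[:2]
print("collar far/near top rim",g(305,88,.213),g(305,303,.213),"near side z.2",g(175,303,.2))
print("block far/near",g(320,310,.2522),g(320,503,.2522))
print("ring far side",g(210,328,.1977),g(210,330,.205),"near",g(210,440,.1977))
im=cams.read_camera("scene")[:,:,::-1];cv2.imwrite("pics/s10.png",im);cv2.imwrite("pics/s10z.png",cv2.resize(im[215:315,290:370],None,fx=6,fy=6,interpolation=0))
E
```

```text
collar far/near top rim [94.6  0.3] [77.2  0.3] near side z.2 [ 77.2 -11.6]
block far/near [76.8  1.4] [63.1  1.4]
ring far side [75.  -8.5] [74.9 -8.2] near [64.9 -8.6]
```

View pics/s10z.png

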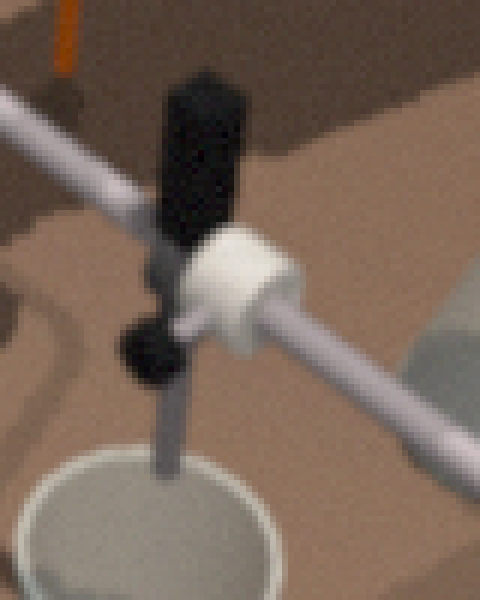

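```bash
python3 - <<'E'
from st import *
s,R=st(False);W=cal("wrist")
# tool->cam constant
def tool_ray(u,v):
    o,d=ray(W,(u,v));return R.T@(o-s["tcp_pos"]),R.T@d[0]
for n,(u,v),y in(("padL front in",(233,340),-7),("padL front out",(195,340),-13),("padR front in",(350,340),7),("padL bot corner",(172,470),-13)):
    o,d=tool_ray(190+u/3.3,150+v/3.3);k=(y/1e3-o[1])/d[1];print(n,np.round((o+k*d)*1e3,1))
    for z in (.010,.019,.021):
        k=(z-o[2])/d[2];print("   at z",z,np.round((o+k*d)*1e3,1))
# where would collar rim (tool +5 / +7, z= .2407-.213) project in tool
def pr(p):
    P=s["tcp_pos"]+R@np.array(p);return (proj(W,P)[0]-[190,150])*3.3
print(pr([.007,0,.0277]),pr([.005,0,.0277]),pr([.011,-.007,.019]),pr([.007,-.0,.0277+.002]))
E
```

```text
padL front in [17.2 -7.   1.6]
   at z 0.01 [13.2 -7.5 10. ]
   at z 0.019 [ 8.9 -8.  19. ]
   at z 0.021 [ 7.9 -8.1 21. ]
padL front out [ 11.5 -13.   13.6]
   at z 0.01 [ 13.2 -12.6  10. ]
   at z 0.019 [  8.9 -13.5  19. ]
   at z 0.021 [  7.9 -13.7  21. ]
padR front in [ 24.2   7.  -13.1]
   at z 0.01 [13.2  8.4 10. ]
   at z 0.019 [ 8.9  8.9 19. ]
   at z 0.021 [ 7.9  9.  21. ]
padL bot corner [ 10.3 -13.  -17.4]
   at z 0.01 [ -7.  -16.4  10. ]
   at z 0.019 [-12.6 -17.6  19. ]
   at z 0.021 [-13.9 -17.8  21. ]
[288.5873137  326.34529699] [288.59905435 338.26598868] [239.86475653 326.57681215] [288.61625927 320.85821483]
```

```bash
python3 - <<'E'
import cv2
im=cv2.imread("pics/w2.png");cv2.imwrite("pics/w2z.png",cv2.resize(im[220:340,220:340],None,fx=5,fy=5,interpolation=0))
E
```

```text
(no output)
```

View pics/w2z.png

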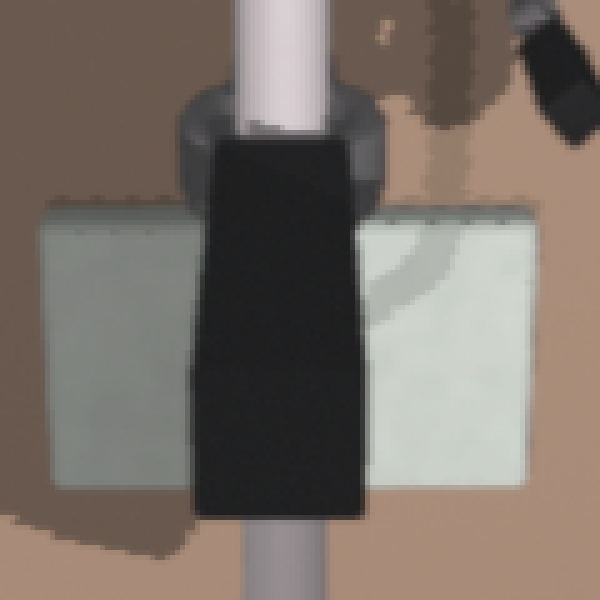

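Emit:
play_rows --series "0 1.5 0.1 0 0 0 0;0 1.5 0 0 0 0 0;0 1.6 0 1 0 0 0;0 0 0 2 0 0 0;0 0 0 2 0 0 0;0 0 0 2 0 0 0;0 0 0 1 0 0 0;0 0 0 0 0 0 0" --newtons 20

```text
clock: 26.6
tcp_pos: [0.5907, 0.1681, 0.2476]
orientation: [-0.001, 0.619, 0.785, -0.0]
wrist_force: [0.3, -0.2, 0.5]
finger_gap: 0.0002
```

```bash
python3 - <<'E'
from st import *
st()
im=cams.read_camera("wrist")[:,:,::-1];cv2.imwrite("pics/w11.png",im)
E
```

```text
t 26.6 tcp [0.5907 0.1681 0.2476] yhead 13.47 z [-0.002  0.    -1.   ] F [ 0.32 -0.25  0.46] Ft(tool) [-0.32  0.25 -0.46] M [ 0.013 -0.012 -0.005] gap 0.0002 q [0.15 0.39 0.15 1.33 0.   1.48]
```

View pics/w11.png

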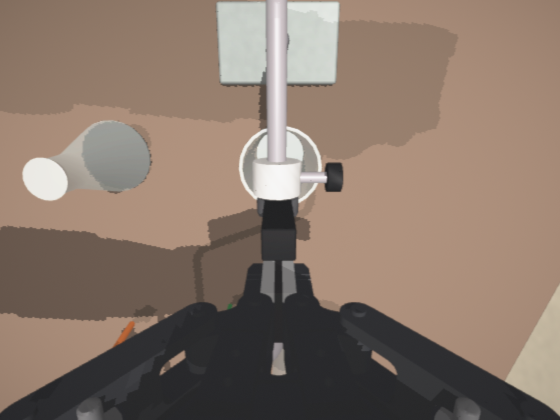

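Fingers shut, well behind the block. Lower a bit and nudge forward gently.

Emit:
play_rows --series "0 0 0 0.8 0 0 0;0 0 0 0.7 0 0 0;0 0.1 0 0 0 0 0;0 0.1 0 0 0 0 0;0 0.1 0 0 0 0 0;0 0 0 0 0 0 0"

```text
clock: 27.4
tcp_pos: [0.5908, 0.1706, 0.2337]
orientation: [0.0, 0.619, 0.785, 0.0]
wrist_force: [0.4, 0.2, -0.6]
finger_gap: -0.0
```

Emit:
play_rows --series "0 0.05 0 0 0 0 0;0 0.05 0 0 0 0 0;0 0.05 0 0 0 0 0;0 0 0 0 0 0 0"

```text
clock: 27.9
tcp_pos: [0.5903, 0.172, 0.2335]
orientation: [-0.0, 0.619, 0.785, 0.0]
wrist_force: [-1.3, 0.3, 0.1]
finger_gap: -0.0
```

```bash
python3 - <<'E'
from st import *
st()
E
```

```text
t 27.9 tcp [0.5903 0.172  0.2335] yhead 13.44 z [ 0.  0. -1.] F [-1.3   0.25  0.12] Ft(tool) [ 0.55 -1.21 -0.12] M [-0.014 -0.03   0.001] gap -0.0 q [0.15 0.4  0.12 1.3  0.   1.49]
```

Emit:
play_rows --series "0 0.05 0 0 0 0 0;0 0.05 0 0 0 0 0;0 0.05 0 0 0 0 0;0 0 0 0 0 0 0"

```text
clock: 28.4
tcp_pos: [0.5899, 0.1735, 0.2335]
orientation: [-0.0, 0.62, 0.785, 0.0]
wrist_force: [0.7, -0.5, 0.0]
finger_gap: -0.0
```

Emit:
play_rows --series "0 0.05 0 0 0 0 0;0 0.05 0 0 0 0 0;0 0 0 0 0 0 0"

```text
clock: 28.78
tcp_pos: [0.5899, 0.174, 0.2337]
orientation: [0.0, 0.62, 0.785, 0.0]
wrist_force: [-0.1, -2.6, 1.1]
finger_gap: 0.0001
```

Emit:
play_rows --series "0 0.05 0 0 0 0 0;0 0.05 0 0 0 0 0;0 0 0 0 0 0 0"

```text
clock: 29.15
tcp_pos: [0.5899, 0.1744, 0.234]
orientation: [0.001, 0.62, 0.785, -0.0]
wrist_force: [0.0, -6.3, 2.5]
finger_gap: 0.0001
```

```bash
python3 - <<'E'
from st import *
st()
E
```

```text
t 29.15 tcp [0.5899 0.1744 0.234 ] yhead 13.39 z [ 0.001 -0.002 -1.   ] F [ 0.   -6.31  2.46] Ft(tool) [-6.15 -1.46 -2.45] M [-1.208 -0.142 -0.002] gap 0.0001 q [ 0.16  0.4   0.13  1.3  -0.    1.49]
```

Emit:
play_rows --series "0 0 0 0 0 0 0;0 0 0 0 0 0 0;0 0 0 0 0 0 0;0 0 0 0 0 0 0;0 0 0 0 0 0 0;0 0 0 0 0 0 0;0 0 0 0 0 0 0;0 0 0 0 0 0 0"

```text
clock: 30.15
tcp_pos: [0.59, 0.1744, 0.234]
orientation: [0.001, 0.62, 0.785, -0.0]
wrist_force: [0.1, -4.9, 3.1]
finger_gap: -0.0002
```

```bash
python3 - <<'E'
from st import *
st()
im=cams.read_camera("wrist")[:,:,::-1];cv2.imwrite("pics/w12.png",cv2.resize(im[150:270,220:350],None,fx=5,fy=5,interpolation=0))
E
```

```text
t 30.15 tcp [0.59   0.1744 0.234 ] yhead 13.39 z [ 0.001 -0.001 -1.   ] F [ 0.12 -4.92  3.1 ] Ft(tool) [-4.82 -1.02 -3.09] M [-1.18  -0.114  0.002] gap -0.0002 q [ 0.16  0.4   0.13  1.3  -0.    1.49]
```

View pics/w12.png

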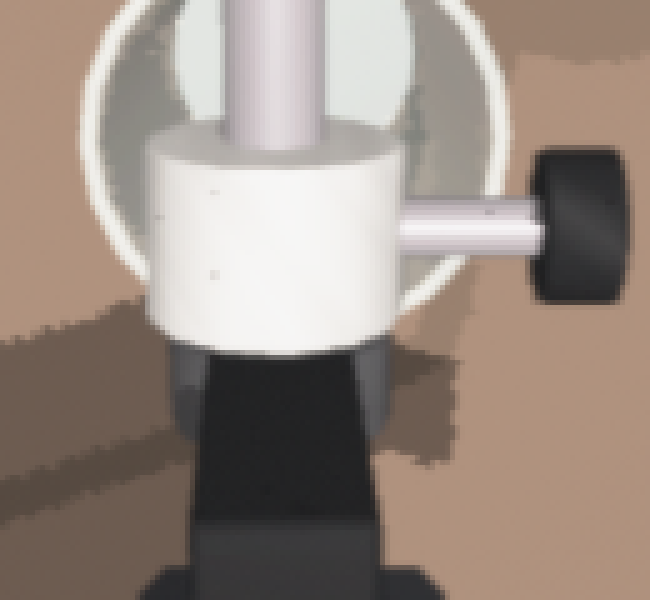

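Emit:
play_rows --series "0 -0.1 0 0 0 0 0;0 -0.2 0 0 0 0 0;0 -0.5 0 0 0 0 0;0 -0.8 0 -0.5 0 0 0;0 -1 0 -2 0 0 0;0 -1 0 -3 0 0 0;0 -1 0 -3 0 0 0;0 -0.3 0 -1 0 0 0;0 0 0 0 0 0 0;0 0 0 0 0 0 0"

```text
clock: 31.45
tcp_pos: [0.6004, 0.1279, 0.327]
orientation: [-0.001, 0.619, 0.785, -0.0]
wrist_force: [0.0, 0.6, -0.7]
finger_gap: -0.0
```

```bash
python3 - <<'E'
from st import *
s,R=st();np.savez("W13.npz",P=s["tcp_pos"],R=R)
im=cams.read_camera("wrist")[:,:,::-1];cv2.imwrite("pics/w13.png",im);cv2.imwrite("pics/w13z.png",cv2.resize(im[65:135,240:330],None,fx=8,fy=8,interpolation=0))
im=cams.read_camera("scene")[:,:,::-1];cv2.imwrite("pics/s13.png",im)
E
```

```text
t 31.45 tcp [0.6004 0.1279 0.327 ] yhead 13.45 z [-0.002  0.    -1.   ] F [ 0.05  0.64 -0.71] Ft(tool) [0.61 0.19 0.71] M [-0.011  0.013 -0.027] gap -0.0 q [0.08 0.39 0.34 1.53 0.   1.41]
```

View pics/w13z.png

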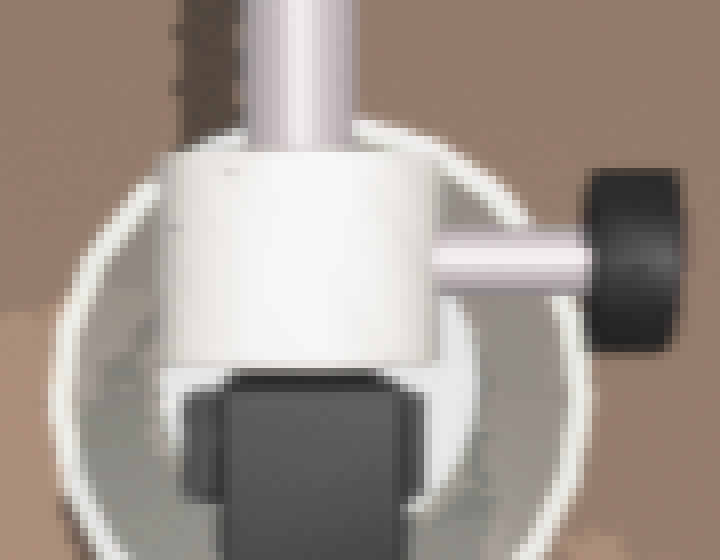

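View pics/s13.png

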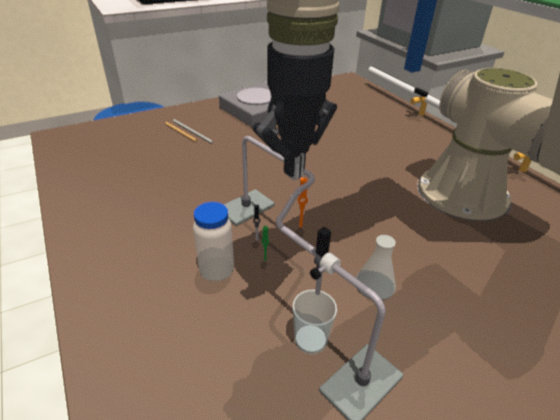

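```bash
python3 - <<'E'
from workcell import workorder
print(workorder.hand_in())
E
```

```text
the job is handed in; nothing more can be done
None
```

The thermometer hangs by itself at the stop collar, but the ring's own face stopped about 2 mm short of it. I've handed the job in at 31.5 s on the robot's clock.

**What I did**
- I gripped the black block and carried the ring along the rod, round both bends and over the middle leg. The leg bows upward, as measured in all three cameras.
- On the way, the forces I read after each group of moves stayed at about 2 N or less. One deliberate sideways feel of the rod reached about 4.5 N.
- I pressed it against the collar at about 8 N for over a second, eased off, lowered it to hanging height and let go.
- I then pressed again from behind with the fingers shut, at 5–6 N for about a second, and backed away.

**What the last checks showed**
- **Hanging:** the thermometer hangs upright at the collar and the arm touches nothing.
- **Glassware:** the beaker, bottle and flask look unmoved in the last camera pictures.
- **Seating (disagrees with the task):** the ring's origin measures about 7 mm from the collar face, where "fully home" should be 5 mm. The block's front face appears to meet the collar first. It sticks out 2 mm past the ring's face, and its underside sits lower than the top of the collar.
- **Second press:** it stopped firmly at the same place. I did not force it further.

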